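# Dock, clamp and pin the tissue inserts

### The arm

A 6-joint arm with a two-finger parallel gripper is mounted at the origin on the work surface. World frame = base frame: x ahead of the robot, y to its left, z up, the work surface at z = 0. Lengths are in m, angles in rad, forces in N, time in s.
With the tool pointing down it reaches from about 0.375 to 0.9 m from the base axis. Payload 3.1 kg.
Tool frame: the origin (TCP) lies at the very end of the fingers, on their centre line; the grasp point (between the pads) lies 19 mm behind it; z points along the fingers, y is the line along which they close (so a half turn about z gives the same grasp; the last joint's range is limited). The gripper opens to 85 mm and grips with 20 to 120 N. Pads are 22 mm wide; open, the fingers measure 114 mm over their backs; the gripper's body (76 mm by 85 mm) begins 54 mm behind the grasp point. The pads swing forward as they close: fully open they stand 13 mm farther back than shut.
Start: joints at [1.135, 0.527, 1.433, -0, 1.181, -0.178], TCP at [0.159, 0.604, 0.231] pointing down, gripper open.
Joint ranges: [-3.08, 3.08], [-0.75, 2.2], [0.22, 2.44], [-1.43, 4.57], [0, 2.65], [-2.85, 2.85]. Speed limits (rad/s): [2.79, 2.79, 3.14, 3.14, 3.14, 3.14].

### API

Orientations are given as a unit quaternion [x, y, z, w].
In Python, from station import telemetry, snapshot, ticket gives the robot as it stands.
- The arm moves only by the tool move_arm, never from a script. Its argument "commands" is text: rows parted by semicolons, each of 7 numbers parted by spaces: the shift along the tool's x, y, z in mm, then the turn, a rotation vector about the tool's x, y, z in degrees, then the opening, from -1 (shut) to 1 (fully open). A call has exactly 5 rows; each row is the pose to reach, as a shift and turn from the pose commanded when the call began, along the tool's axes at that moment; what a row does not reach only later rows make up. A row lasts 1/8 s, in which the tool goes at most 62.5 mm and 10.7 degrees, less where a joint would pass 70% of its speed; a pose out of reach is approached as far as the arm can. A call with a gripper value outside its range is refused whole. The fingers move at their own pace and stop on an object; "grip_force" is the grip in N (left out, the last holds). Time passes only in rows, so rows that repeat a pose let the fingers close, or fill a call up. It gives the time, the measured TCP pose, the force, the opening and the grip force at its end, in the units of the state.
- telemetry.sense(): the state, without advancing time (a new reading comes with each control period).
- snapshot(name): name is "side" or "top"; returns a dict with "image" (384x512x3 uint8, red, green, blue), "fx", "fy", "cx", "cy" (pixels), "pose" (4x4, takes a point from camera to world coordinates). Camera axes: x right, y down, z forward; pixel columns grow to the right and rows downward; lengths in m; the calibration is good to about 2 mm. A picture is of the moment at which its call begins. There is no depth.
- ticket.sign_off(): hands the job in; it is judged then, once.
The state is a dict: "t": time; "q": joint angles; "qd": joint speeds; "tau": joint torques, N m; "tcp_pos": TCP position; "tool_rot": TCP orientation; "force": force on the tool from outside, world axes, zero at the start; "ft_torque": the same for the moment, N m; "finger_gap": opening from 0.0 (shut) to 1.0 (fully open); "gripper_force": force on a finger pad.
Only numpy, scipy, OpenCV 4.12 (cv2) and the standard library are available. Lean on these libraries where they do the work, as an engineer would, in place of code of your own. Each camera call takes 0.05 s, during which the arm holds its last target. There are 200 camera calls.

### The job

Make the puncture-training docks ready: drop every tissue insert on the bench, skin side up, fully into the dock whose pocket fits its width, opening that dock's locking lever first where it is in the way, then swing the lever fully shut over it; once a lever is shut over its insert, strike that dock's sprung lock pin fully home with the mallet, never with the gripper itself. At the end lay the mallet back on its grey tool pad, and leave the other things on the bench where they are.

Things in the scene. Friction and masses are not known exactly. Their poses are not given: they have to be found in the camera images.
- insert_s: narrow tissue insert: red block with a skin-coloured top, 80 (its x) x 34 (its y) x 44 high; origin at the centre of its underside; either way round is the same. May be absent
- dock_s: fixed narrow dock: 8 thick aluminium plate, x -60..85, y -108..52 in its frame; origin under the pocket's centre. White pocket 84 (x) x 38 (y) inside, walls 6 thick; floor 8, wall tops 24 above the table; a seated insert lies over the origin, 8 up, top at 52. Lever hinge post at x 62, y 0; pin boss (radius 15, top 90) at x 55, y -85
- lever_s (a joint): angle (rad) of that dock's steel locking lever, which swings level about the upright hinge at 55 to 64 above the table: 0 = shut (stop; points along the dock's -x over the insert), grows to 1.75 as it opens towards the dock's +y; stays where left (about 1 N at the knob)
- lever_s_knob (a point): middle of the upright black knob (diameter 22, 30 high, top 94 above the table) at the lever's free end, 90 from the hinge; the point is 79 above the table
- cap_s: round steel cap, diameter 24, of that dock's sprung lock pin; origin at the centre of its top face: 116 above the table when up, 96 when fully home (stop, 6 above the boss). Takes about 15 N to drive and stays where it is driven
- insert_m: middle tissue insert: red block with a skin-coloured top, 80 (its x) x 46 (its y) x 44 high; origin at the centre of its underside; either way round is the same. May be absent
- dock_m: fixed middle dock: 8 thick aluminium plate, x -60..85, y -108..52 in its frame; origin under the pocket's centre. White pocket 84 (x) x 50 (y) inside, walls 6 thick; floor 8, wall tops 24 above the table; a seated insert lies over the origin, 8 up, top at 52. Lever hinge post at x 62, y 0; pin boss (radius 15, top 90) at x 55, y -85
- lever_m (a joint): angle (rad) of that dock's steel locking lever, which swings level about the upright hinge at 55 to 64 above the table: 0 = shut (stop; points along the dock's -x over the insert), grows to 1.75 as it opens towards the dock's +y; stays where left (about 1 N at the knob)
- lever_m_knob (a point): middle of the upright black knob (diameter 22, 30 high, top 94 above the table) at the lever's free end, 90 from the hinge; the point is 79 above the table
- cap_m: round steel cap, diameter 24, of that dock's sprung lock pin; origin at the centre of its top face: 116 above the table when up, 96 when fully home (stop, 6 above the boss). Takes about 15 N to drive and stays where it is driven
- insert_l: wide tissue insert: red block with a skin-coloured top, 80 (its x) x 58 (its y) x 44 high; origin at the centre of its underside; either way round is the same. May be absent
- dock_l: fixed wide dock: 8 thick aluminium plate, x -60..85, y -108..52 in its frame; origin under the pocket's centre. White pocket 84 (x) x 62 (y) inside, walls 6 thick; floor 8, wall tops 24 above the table; a seated insert lies over the origin, 8 up, top at 52. Lever hinge post at x 62, y 0; pin boss (radius 15, top 90) at x 55, y -85
- lever_l (a joint): angle (rad) of that dock's steel locking lever, which swings level about the upright hinge at 55 to 64 above the table: 0 = shut (stop; points along the dock's -x over the insert), grows to 1.75 as it opens towards the dock's +y; stays where left (about 1 N at the knob)
- lever_l_knob (a point): middle of the upright black knob (diameter 22, 30 high, top 94 above the table) at the lever's free end, 90 from the hinge; the point is 79 above the table
- cap_l: round steel cap, diameter 24, of that dock's sprung lock pin; origin at the centre of its top face: 116 above the table when up, 96 when fully home (stop, 6 above the boss). Takes about 15 N to drive and stays where it is driven
- mallet: mallet, 0.42 kg: white cube head 56 x 56 x 56, square wooden handle 24 x 24 x 140; origin at the head's centre; the handle runs along -x from 28 to 168. Rests level on any of the four sides of its head (handle's axis 28 up); all four strike alike. Centre of mass 17 from the head's centre along the handle
- mallet_grip (a point): point on the handle's axis 62 from the head's centre, a good place to hold it
- pad: flat grey tool pad 240 (x) x 110 (y), 3 thick, fixed; origin under its centre. The mallet starts on it along its x, head at x +65
- drink_bottle: pink drinking bottle, 72 across, 200 high (bystander); origin at the underside
- gel_bottle: gel bottle, 52 across, 150 high (bystander); origin at the underside
- coffee_cup: paper cup, 80 across, 90 high (bystander); origin at the underside
- probe: black hand-held scanner head lying down, about 155 x 56 x 30 (bystander); origin at the underside
- syringe: clear syringe lying down, about 135 long, 30 across its flange (bystander); origin at the underside
- specimen_cup: white open specimen cup, 66 across, 50 high (bystander); origin at the underside
Things that resemble listed ones, but are neither listed nor needed, are in the scene too. Leave any orange look-alike of the insert_m alone.

How it is judged:
On the way, in this order (a step that is already met when the one before it is completed fails the run):
1. every insert is seated in its own dock with the lever shut over it (horizontal distance between insert_s and dock_s below 0.007 m and z of insert_s in the frame of dock_s below 0.012 m and angle between each of insert_s, insert_m, insert_l's own z axis and vertical below 0.07 rad and horizontal distance between insert_m and dock_m below 0.007 m and z of insert_m in the frame of dock_m below 0.012 m and horizontal distance between insert_l and dock_l below 0.007 m and z of insert_l in the frame of dock_l below 0.012 m and y of lever_s_knob in the frame of insert_s between -0.018 and 0.018 m and y of lever_m_knob in the frame of insert_m between -0.018 and 0.018 m and y of lever_l_knob in the frame of insert_l between -0.018 and 0.018 m), for 0.2 s.
2. the pin of every loaded dock is driven home (all of step 1 and z of cap_s in the frame of insert_s below 0.0925 m and z of cap_m in the frame of insert_m below 0.0925 m and z of cap_l in the frame of insert_l below 0.0925 m), for 0.2 s.
At the end, for the whole second after the job is handed in: Each insert present sits within 7 mm of its pocket's centre and 4 mm of its floor, upright; that lever's knob is within 18 mm of the insert's middle line; that pin is driven at least about 16 of 20 mm; the mallet is at rest on its pad, head and grip point over it (all of step 2 and x of mallet in the frame of pad between -0.1 and 0.1 m and y of mallet in the frame of pad between -0.055 and 0.055 m and x of mallet_grip in the frame of pad between -0.12 and 0.12 m and y of mallet_grip in the frame of pad between -0.055 and 0.055 m and height (world z) of mallet below 0.045 m and linear speed of mallet below 0.03 m/s); the robot touches nothing.
It fails at once if a pin driven before its dock's lever is shut over its insert ((height (world z) of cap_s below 0.11 m and (value of joint lever_s above 0.25 rad or horizontal distance between insert_s and dock_s above 0.015 m)) or (height (world z) of cap_m below 0.11 m and (value of joint lever_m above 0.25 rad or horizontal distance between insert_m and dock_m above 0.015 m)) or (height (world z) of cap_l below 0.11 m and (value of joint lever_l above 0.25 rad or horizontal distance between insert_l and dock_l above 0.015 m))).
It fails at once if a pin pressed with the gripper or arm instead of the mallet (contact force between any of the fingers, the arm and cap_s above 3 N or contact force between any of the fingers, the arm and cap_m above 3 N or contact force between any of the fingers, the arm and cap_l above 3 N).
It fails at once if another thing on the bench knocked over or moved more than 5 cm ((distance of drink_bottle from where it was at the start of the episode above 0.05 m or angle between drink_bottle's own z axis and vertical above 0.6 rad) or (distance of gel_bottle from where it was at the start of the episode above 0.05 m or angle between gel_bottle's own z axis and vertical above 0.6 rad) or (distance of coffee_cup from where it was at the start of the episode above 0.05 m or angle between coffee_cup's own z axis and vertical above 0.6 rad) or (distance of probe from where it was at the start of the episode above 0.05 m or angle between probe's own z axis and vertical above 0.6 rad) or (distance of syringe from where it was at the start of the episode above 0.05 m or angle between syringe's own z axis and vertical above 0.6 rad) or (distance of specimen_cup from where it was at the start of the episode above 0.05 m or angle between specimen_cup's own z axis and vertical above 0.6 rad)).
Of insert_s, insert_m, insert_l only 2 to 3 are there at a start; the rules pass over those that are not, and their reading is None.
At some moment in a run one of insert_s, insert_m, insert_l may be knocked a few centimetres aside while the robot is not near it.
Once in a run the grip may slacken for a moment while it holds something.
It also fails if it takes over 210 s, if anything falls off the work surface, if the arm or the gripper's body presses on something with over 40 N, if the wrist force passes 120 N, or if a joint passes its speed limit or range.

## Working session

There is one attempt and no reset: what is moved stays moved. The work goes in short steps, Python scripts to look and compute and a tool call to move; the robot and the scene stay as the last step left them, time stands still between calls to the robot, and variables do not carry over. Pictures are saved under pics/ and viewed, at most 14 in all, crops included, and the job is handed in when it is done.

Besides the shell and the picture viewer there is one more tool, called after "Request:" by a JSON object that holds its "fn" and its "kwargs". move_arm: Moves the arm, as the interface text tells. Its arguments: {"type":"object","properties":{"commands":{"type":"string"},"grip_force":{"type":"number"}},"required":["commands"]}

```bash
ls; mkdir -p pics
python3 - <<'E'
from station import telemetry, snapshot
import cv2,numpy as np
s=telemetry.sense();print({k:np.round(v,3).tolist() for k,v in s.items()})
for n in("side","top"):
    d=snapshot(n);cv2.imwrite(f"pics/{n}0.png",d["image"][:,:,::-1]);print(n,d["fx"],d["fy"],d["cx"],d["cy"],np.round(d["pose"],4).tolist())
a=cv2.imread("pics/top0.png");cv2.imwrite("pics/top0b.png",cv2.resize(a,(800,600)))
a=cv2.imread("pics/side0.png");cv2.imwrite("pics/side0b.png",cv2.resize(a,(800,600)))
E
```

```text
pics
{'t': 0.0, 'q': [1.135, 0.528, 1.434, 0.0, 1.181, -0.179], 'qd': [-0.001, 0.0, 0.001, 0.001, -0.0, 0.001], 'tau': [0.0, -44.236, -17.802, -0.0, 0.008, -0.0], 'tcp_pos': [0.158, 0.604, 0.23], 'tool_rot': [0.128, 0.992, -0.001, -0.0], 'force': [0.732, -0.302, 0.532], 'ft_torque': [-0.05, -0.016, -0.009], 'gripper_force': 0.0, 'finger_gap': 0.999}
side 478.1690883753875 478.1690883753875 254.77777261575974 193.87278379778553 [[0.9759, -0.1224, 0.1807, 0.2893], [-0.2181, -0.581, 0.7841, -1.2185], [0.009, -0.8046, -0.5937, 1.0101], [0.0, 0.0, 0.0, 1.0]]
top 450.9063362714611 450.9063362714611 246.34396256000645 190.38004668853392 [[-0.0098, -0.9818, 0.1899, 0.3253], [-0.9999, 0.0111, 0.0059, -0.032], [-0.0079, -0.1898, -0.9818, 1.3493], [0.0, 0.0, 0.0, 1.0]]
```

View pics/top0b.png

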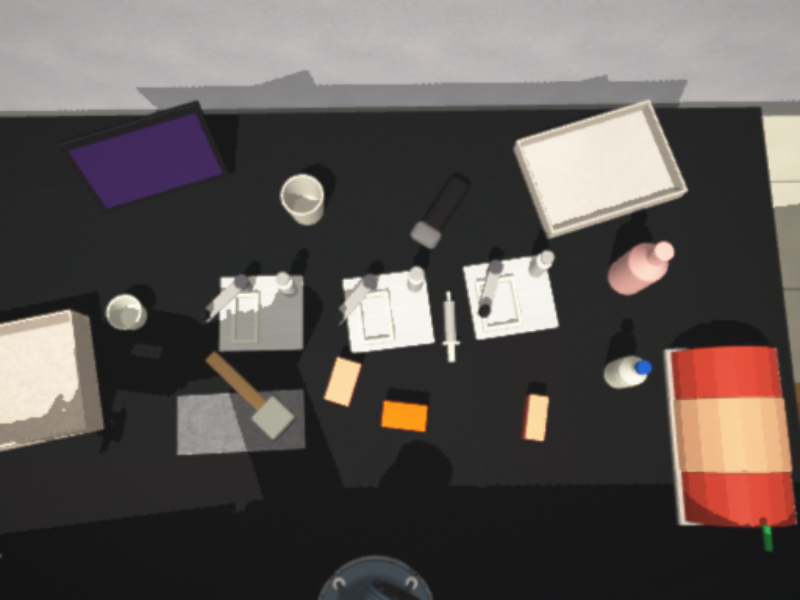

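View pics/side0b.png

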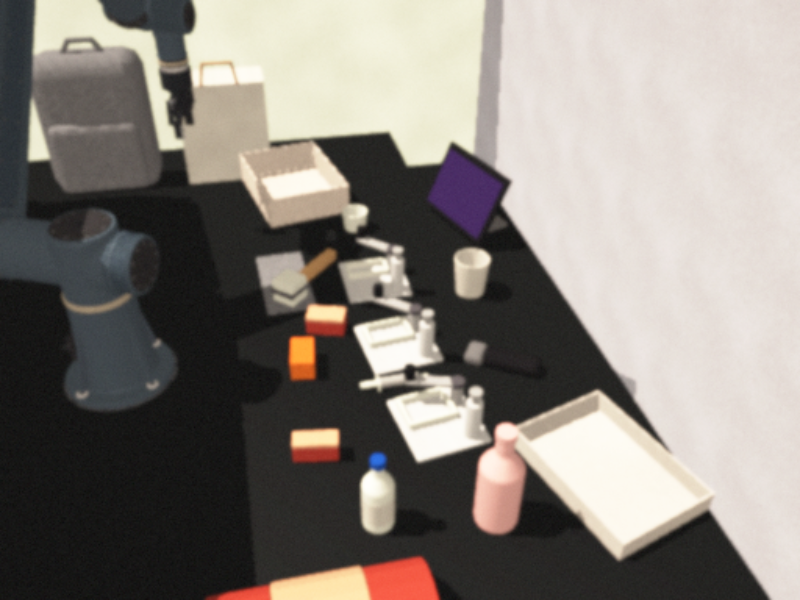

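Top view: skin-topped blocks at (343,382) and (536,417), an orange look-alike at (405,416), docks at (262,313), (388,311) and (510,298), mallet head at (270,417). Next I measure them.

```bash
cat > h.py <<'E'
import numpy as np, cv2
from scipy.spatial.transform import Rotation as R
def cam(n):
    from station import snapshot
    d=snapshot(n); d["bgr"]=d["image"][:,:,::-1].copy(); return d
def ray(d,uv,z):
    uv=np.atleast_2d(uv).astype(float); P=d["pose"]
    r=np.c_[(uv[:,0]-d["cx"])/d["fx"],(uv[:,1]-d["cy"])/d["fy"],np.ones(len(uv))]@P[:3,:3].T
    return P[:3,3]+r*((z-P[2,3])/r[:,2])[:,None]
def proj(d,X):
    X=np.atleast_2d(X); P=d["pose"]; c=(X-P[:3,3])@P[:3,:3]
    return np.c_[d["fx"]*c[:,0]/c[:,2]+d["cx"],d["fy"]*c[:,1]/c[:,2]+d["cy"]]
def tri(d1,p1,d2,p2):
    A=[];b=[]
    for d,p in((d1,p1),(d2,p2)):
        o=d["pose"][:3,3]; v=ray(d,p,0)[0]-o; v/=np.linalg.norm(v); M=np.eye(3)-np.outer(v,v); A.append(M); b.append(M@o)
    return np.linalg.lstsq(np.vstack(A),np.hstack(b),rcond=None)[0]
def blobs(m,amin=60):
    c,_=cv2.findContours(m.astype(np.uint8),cv2.RETR_EXTERNAL,cv2.CHAIN_APPROX_NONE)
    return [k for k in c if cv2.contourArea(k)>amin]
def rect(d,c,z):
    p=(ray(d,c.reshape(-1,2),z)[:,:2]*1000).astype(np.float32)
    (x,y),(w,h),a=cv2.minAreaRect(p)
    if w<h: w,h,a=h,w,a+90
    return np.round([x,y,w,h,(a+90)%180-90],1)
def hsv(d): return cv2.cvtColor(d["bgr"],cv2.COLOR_BGR2HSV)
def go(x,y,z,yaw=None):
    "mm, yaw deg of tool y axis in world (mod 180); prints shift and turn in tool axes, tool made vertical"
    from station import telemetry
    s=telemetry.sense(); r=R.from_quat(s["tool_rot"]); M=r.as_matrix()
    cur=np.degrees(np.arctan2(M[1,1],M[0,1]))
    if yaw is None: yaw=cur
    dy=(yaw-cur+90)%180-90; t=np.radians(cur+dy)
    ty=np.array([np.cos(t),np.sin(t),0]); tz=np.array([0,0,-1.]); T=np.c_[np.cross(ty,tz),ty,tz]
    print("shift",np.round(M.T@(np.array([x,y,z])-np.array(s["tcp_pos"])*1000),1),"turn",np.round(np.degrees((r.inv()*R.from_matrix(T)).as_rotvec()),1),"q6",round(s["q"][5],2),"cur",np.round(np.array(s["tcp_pos"])*1000,1),round(cur,1))
E
python3 - <<'E'
from h import *
T=cam("top");S=cam("side")
for n,d in(("top",T),("side",S)):
    H=hsv(d)
    for nm,m in(("skin",(H[...,0]<22)&(H[...,1]>70)&(H[...,1]<150)&(H[...,2]>170)),("orange",(H[...,0]>8)&(H[...,0]<20)&(H[...,1]>200)&(H[...,2]>170))):
        for c in blobs(m): print(n,nm,c.reshape(-1,2).mean(0).round(1),cv2.contourArea(c),rect(d,c,.044))
c=T["bgr"][165:295,110:375];cv2.imwrite("pics/tc.png",cv2.resize(c,None,fx=3,fy=3,interpolation=cv2.INTER_CUBIC))
c=S["bgr"][140:300,150:350];cv2.imwrite("pics/sc.png",cv2.resize(c,None,fx=3.7,fy=3.7,interpolation=cv2.INTER_CUBIC))
E
```

```text
top skin [468.1 278.2] 3319.5 [ 318.7 -648.9  202.2  133.4   89.5]
top skin [343. 267.] 313.0 [ 352.7 -297.6   79.6   35.1   -9.1]
top skin [218.9 244. ] 411.0 [421.8  56.5  80.1  46.4 -17.3]
top skin [411.  171.6] 357.5 [ 626.1 -507.5  120.9   69.9  -46.9]
top orange [258.3 266. ] 422.5 [357.8 -56.3  80.3  46.5  82.8]
side skin [205.8 375.1] 933.0 [ 323.8 -581.2  144.5   53.   -12.3]
side skin [201.2 280.4] 322.5 [ 352.8 -300.2   82.1   45.1   -8.9]
side skin [319.3 302.7] 1420.5 [ 646.  -442.8  240.3   76.6   67.9]
side skin [208.2 200.5] 239.5 [423.1  54.4  84.3  60.9 -15.5]
side orange [193.2 226.9] 154.5 [357.6 -75.4 127.6  49.6  84.1]
```

View pics/tc.png

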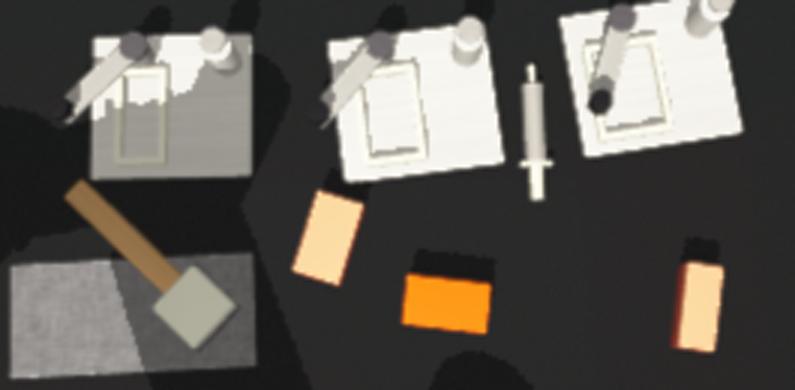

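View pics/sc.png

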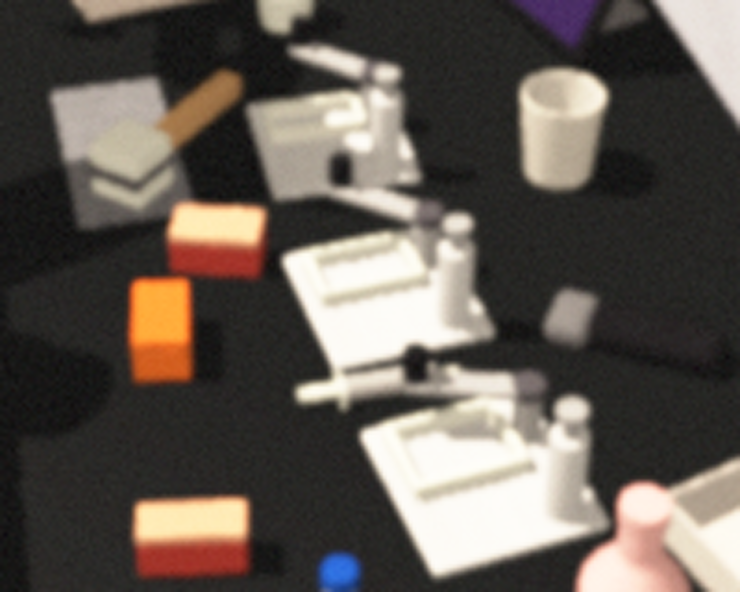

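Sizes at z=44 mm: the left block is 80x46, so insert_m (crop pixel 328,237). The right block is 80x35, so insert_s (698,307). The orange 80x46 block at (447,303) is the decoy. insert_l is absent. The three pockets look 49, 61 and 72 mm wide over their outer walls, i.e. s, m, l from left to right. Next come the dock, lever and mallet poses.

Run:
```python
from h import *
T=cam("top");S=cam("side")
f=lambda p:np.array(p,float)/3-0.33+[110,165]
g=lambda p:np.array(p,float)/3.7-0.36+[150,140]
mod=np.array([[85,52],[85,-108],[-60,-108],[-60,52]])
for n,w,pl,wl,hin,kn,cs in (("s",19,[(93,38),(251,35),(251,177),(91,180)],[(121,66),(168,66),(165,163),(115,163)],(133,46),(65,115),[(212,35),(386,72)]),
 ("m",25,[(329,40),(488,25),(503,162),(345,181)],[(357,68),(417,60),(427,157),(366,163)],(380,45),(325,115),[(468,27),(459,224)]),
 ("l",31,[(559,18),(730,-10),(742,132),(586,157)],[(584,45),(655,36),(670,127),(600,140)],(622,15),(600,100),[(712,0),(572,407)])):
    P=ray(T,f(pl),.008)[:,:2]*1000; W=ray(T,f(wl),.024)[:,:2]*1000
    wm=np.array([[48,w+6],[48,-w-6],[-48,-w-6],[-48,w+6]])
    for A,B,t in ((mod,P,"plate"),(wm,W,"wall"),(np.vstack([mod,wm]),np.vstack([P,W]),"both")):
        a=A-A.mean(0);b=B-B.mean(0);th=np.arctan2((a[:,0]*b[:,1]-a[:,1]*b[:,0]).sum(),(a*b).sum())
        r=np.array([[np.cos(th),-np.sin(th)],[np.sin(th),np.cos(th)]]);o=B.mean(0)-r@A.mean(0)
        print(n,t,o.round(1),np.degrees(th).round(1),np.abs(A@r.T+o-B).max().round(1))
    h=ray(T,f(hin),.064)[0][:2]*1000;k=ray(T,f(kn),.079)[0][:2]*1000
    print("  wallW",np.linalg.norm(W[0]-W[1]).round(),np.linalg.norm(W[2]-W[3]).round(),"hinge",(r.T@(h-o)).round(),"knob world",k.round(),"dock",(r.T@(k-o)).round(),"cap tri",(tri(T,f(cs[0]),S,g(cs[1]))*1000).round(), "exp",(r@[55,-85]+o).round())
p=ray(T,f([(10,266),(252,254),(256,367),(12,378)]),.003)*1000;print("pad",p.round().tolist(),p.mean(0).round())
print("mallet head",ray(T,f((195,307)),.059)*1000,"handle end",ray(T,f((75,188)),.043)*1000)
print("head tri",tri(T,f((195,307)),S,g((130,150)))*1000)
```

```text
s plate [544.2 244.4] 0.7 0.8
s wall [547.2 242.5] -1.0 1.5
s both [545.8 243.5] 0.3 3.5
  wallW 47.0 49.0 hinge [62.  1.] knob world [538. 305.] dock [-8. 61.] cap tri [604. 160. 118.] exp [601. 159.]
m plate [544.7  -3.3] 5.6 2.0
m wall [546.9  -5.5] 5.4 1.4
m both [545.8  -4.4] 5.5 3.0
  wallW 61.0 60.0 hinge [61.  3.] knob world [535.  57.] dock [-5. 62.] cap tri [612. -79. 114.] exp [609. -84.]
l plate [ 569.8 -244.2] 7.2 10.7
l wall [ 569.5 -240.1] 7.5 2.3
l both [ 569.6 -242.1] 7.1 12.7
  wallW 72.0 71.0 hinge [64.  3.] knob world [ 547. -205.] dock [-18.  40.] cap tri [ 638. -310.  111.] exp [ 635. -320.]
pad [[400.0, 374.0, 3.0], [409.0, 134.0, 3.0], [300.0, 129.0, 3.0], [292.0, 367.0, 3.0]] [350. 251.   3.]
mallet head [[356.67669764 180.41611586  59.        ]] handle end [[472.10382297 301.93597888  43.        ]]
head tri [357.90390405 182.20738576  47.92103084]
```

```bash
cat >> h.py <<'E'
def path(W,g=0):
    "W: list of (x,y,z,yaw): prints rows in the tool axes of now"
    from station import telemetry
    s=telemetry.sense(); r=R.from_quat(s["tool_rot"]); M=r.as_matrix(); p=np.array(s["tcp_pos"])*1000
    cur=np.degrees(np.arctan2(M[1,1],M[0,1])); last=cur
    print("cur",p.round(1),round(cur,1),"q6",round(s["q"][5],2),"gap",round(s["finger_gap"]*85,1),"F",np.round(s["force"],1),"t",s["t"])
    for x,y,z,yaw in W:
        last=last+((yaw-last+90)%180-90); t=np.radians(last)
        ty=np.array([np.cos(t),np.sin(t),0]); tz=np.array([0,0,-1.]); Q=np.c_[np.cross(ty,tz),ty,tz]
        print(*np.round(M.T@(np.array([x,y,z])-p),0).astype(int),*np.round(np.degrees((r.inv()*R.from_matrix(Q)).as_rotvec()),1),g,";")
D={"s":(545.8,243.5,0.3),"m":(545.8,-4.4,5.5)}
def dk(n,x,y):
    X,Y,a=D[n]; c,s=np.cos(np.radians(a)),np.sin(np.radians(a)); return np.array([X+c*x-s*y,Y+s*x+c*y])
def knob(n,th,over=0):
    "tcp point for lever angle th, over mm further along the opening tangent; tool yaw"
    p=dk(n,62-90*np.cos(th)+over*np.sin(th),90*np.sin(th)+over*np.cos(th)); return (*p,90-np.degrees(th)+D[n][2])
E
python3 - <<'E'
from h import *
x,y,a=knob("s",.72)
path([(x,y,200,a),(x,y,130,a)])
E
```

```text
cur [158.6 604.3 231. ] 75.3 q6 -0.18 gap 85.2 F [ 0.   0.7 -0.4] t 0.3
-445 -195 31 -0.0 0.0 26.2 0 ;
-445 -195 101 -0.0 0.0 26.2 0 ;
```

Request:
{"fn": "move_arm", "kwargs": {"commands": "-445 -195 31 0 0 26 -0.1; -445 -195 31 0 0 26 -0.1; -445 -195 31 0 0 26 -0.1; -445 -195 31 0 0 26 -0.1; -445 -195 31 0 0 26 -0.1", "grip_force": 30}}

```text
t: 0.92
tcp_pos: [0.4047, 0.4096, 0.2114]
tool_rot: [0.348, 0.938, 0.0, 0.0]
force: [1.7, 0.1, -0.4]
finger_gap: 0.448
gripper_force: 0.0
```

Run:
```python
from h import *
x,y,a=knob("s",.72)
path([(x,y,200,a),(x,y,130,a)])
```

```text
cur [404.7 409.6 211.4] 49.3 q6 -0.26 gap 38.1 F [ 1.7  0.1 -0.4] t 0.925
-172 7 11 0.0 0.0 0.2 0 ;
-172 7 81 0.0 0.0 0.2 0 ;
```

Request:
{"fn": "move_arm", "kwargs": {"commands": "-60 2 5 0 0 0 -0.1; -120 5 15 0 0 0 -0.1; -172 7 60 0 0 0 -0.1; -172 7 90 0 0 0 -0.1; -172 7 90 0 0 0 -0.1"}}

```text
t: 1.55
tcp_pos: [0.5365, 0.3024, 0.1186]
tool_rot: [0.349, 0.937, -0.002, -0.003]
force: [-0.8, 0.3, -0.4]
finger_gap: 0.448
gripper_force: 0.0
```

Run:
```python
from h import *
x,y,a=knob("s",.72)
path([(x,y,72,a)])
d=cam("side");c=d["bgr"][120:220,200:320];cv2.imwrite("pics/k1.png",cv2.resize(c,None,fx=5,fy=5,interpolation=cv2.INTER_CUBIC))
```

```text
cur [536.5 302.4 118.6] 49.2 q6 -0.53 gap 38.1 F [-0.8  0.3 -0.4] t 1.55
-2 3 47 -0.3 -0.2 0.1 0 ;
```

View pics/k1.png

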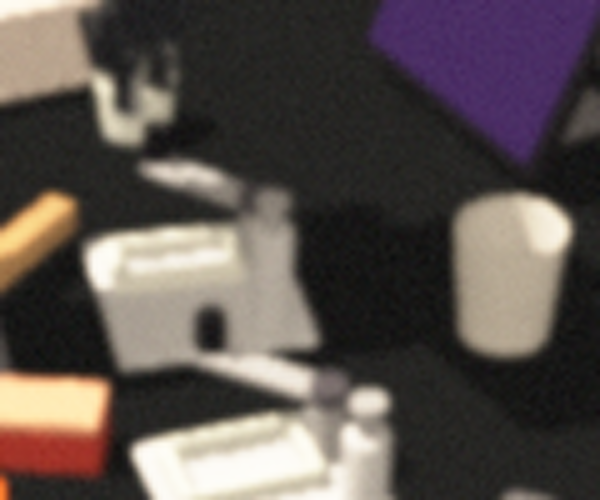

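Fingers at (130,75) hang above the lever's free end (145,165). I descend.

Request:
{"fn": "move_arm", "kwargs": {"commands": "-2 3 15 0 0 0 -0.1; -2 3 30 0 0 0 -0.1; -2 3 46 0 0 0 -0.1; -2 3 46 0 0 0 -0.1; -2 3 46 0 0 0 -0.1"}}

```text
t: 2.22
tcp_pos: [0.5416, 0.3051, 0.0754]
tool_rot: [0.348, 0.938, -0.0, -0.0]
force: [-1.2, 0.1, -0.1]
finger_gap: 0.449
gripper_force: 0.0
```

Run:
```python
from h import *
W=[]
for t in (.9,1.08,1.26,1.44,1.62,1.74):
    x,y,a=knob("s",t,9);W.append((x,y,72,a))
path(W)
```

```text
cur [541.6 305.1  75.4] 49.3 q6 -0.53 gap 38.2 F [-1.2  0.1 -0.1] t 2.225
-3 22 3 -0.0 -0.0 10.6 0 ;
-9 37 3 -0.0 -0.0 20.9 0 ;
-18 51 3 -0.0 0.0 31.2 0 ;
-29 63 3 -0.0 0.0 41.5 0 ;
-42 73 3 -0.0 0.0 51.8 0 ;
-51 78 3 -0.0 0.0 58.7 0 ;
```

Request:
{"fn": "move_arm", "kwargs": {"commands": "-3 22 2 0 0 10.5 -0.1; -9 37 2 0 0 21 -0.1; -18 51 2 0 0 31 -0.1; -29 63 2 0 0 41.5 -0.1; -42 73 2 0 0 52 -0.1"}}

```text
t: 2.85
tcp_pos: [0.6208, 0.3336, 0.0738]
tool_rot: [0.726, 0.688, -0.0, -0.001]
force: [-2.0, 0.4, 0.0]
finger_gap: 0.452
gripper_force: 0.6
```

Run:
```python
from h import *
x,y,a=knob("s",1.74,9)
x2,y2,a2=knob("s",1.7,1)
u,v,b=knob("m",.747)
path([(x,y,72,a),(x2,y2,150,a2),(u,v,150,b)])
```

```text
cur [620.8 333.6  73.8] -3.0 q6 0.39 gap 38.4 F [-2.   0.4  0. ] t 2.85
-2 11 2 -0.1 -0.0 6.4 0 ;
-1 -1 -76 -0.1 -0.0 4.1 0 ;
-282 -70 -76 -0.0 -0.1 -55.7 0 ;
```

Request:
{"fn": "move_arm", "kwargs": {"commands": "-2 11 2 0 0 6 -0.1; -2 11 2 0 0 6 -0.1; -1 2 2 0 0 5 -0.1; -1 0 -50 0 0 5 -0.1; -50 -15 -76 0 0 -5 -0.1"}}

```text
t: 3.48
tcp_pos: [0.6053, 0.2864, 0.1522]
tool_rot: [0.689, 0.725, 0.003, 0.002]
force: [0.2, -0.4, 1.2]
finger_gap: 0.448
gripper_force: 0.0
```

Run:
```python
from h import *
u,v,b=knob("m",.747)
path([(u,v,150,b),(u,v,110,b)])
```

```text
cur [605.3 286.4 152.2] 2.9 q6 0.22 gap 38.1 F [ 0.2 -0.4  1.2] t 3.475
-226 -81 1 0.5 0.1 -49.8 0 ;
-227 -81 41 0.5 0.1 -49.8 0 ;
```

Request:
{"fn": "move_arm", "kwargs": {"commands": "-56 -20 0 0 0 -10 -0.1; -112 -40 0 0 0 -20 -0.1; -168 -60 0 0 0 -30 -0.1; -226 -81 0 0 0 -40 -0.1; -226 -81 10 0 0 -50 -0.1"}}

```text
t: 4.1
tcp_pos: [0.5304, 0.0514, 0.1403]
tool_rot: [0.322, 0.947, -0.0, 0.001]
force: [-0.5, -0.7, 0.2]
finger_gap: 0.449
gripper_force: 0.0
```

Run:
```python
from h import *
u,v,b=knob("m",.747)
path([(u,v,72,b)])
S=cam("side");T=cam("top")
a=cv2.resize(S["bgr"][150:250,190:310],None,fx=4.5,fy=4.5,interpolation=cv2.INTER_CUBIC)
cv2.imwrite("pics/k2.png",a)
c=T["bgr"][165:295,110:375];cv2.imwrite("pics/t2.png",cv2.resize(c,None,fx=3,fy=3,interpolation=cv2.INTER_CUBIC))
```

```text
cur [530.4  51.4 140.3] 52.5 q6 -1.03 gap 38.2 F [-0.5 -0.7  0.2] t 4.1
-1 7 68 -0.0 0.1 -0.2 0 ;
```

View pics/t2.png

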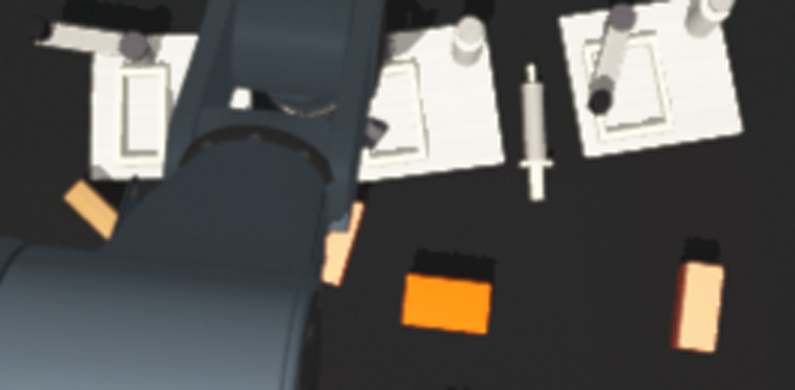

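Lever s now lies open at (40..133, 35), about 1.7 rad. Next I descend on the knob of m.

Request:
{"fn": "move_arm", "kwargs": {"commands": "-1 7 20 0 0 0 -0.1; -1 7 45 0 0 0 -0.1; -1 7 67 0 0 0 -0.1; -1 7 67 0 0 0 -0.1; -1 7 67 0 0 0 -0.1"}}

```text
t: 4.82
tcp_pos: [0.5374, 0.0602, 0.0732]
tool_rot: [0.323, 0.946, 0.0, 0.001]
force: [0.4, 0.0, 0.6]
finger_gap: 0.45
gripper_force: 0.0
```

Run:
```python
from h import *
W=[]
for t in (.9,1.08,1.26,1.44,1.62,1.74):
    x,y,a=knob("m",t,9);W.append((x,y,72,a))
path(W)
```

```text
cur [537.4  60.2  73.2] 52.3 q6 -1.01 gap 38.3 F [0.4 0.  0.6] t 4.825
-4 19 1 0.0 0.1 8.4 0 ;
-9 34 1 0.1 0.1 18.7 0 ;
-17 48 1 0.1 0.1 29.0 0 ;
-27 60 1 0.1 0.1 39.3 0 ;
-40 71 1 0.1 0.0 49.6 0 ;
-49 77 1 0.1 0.0 56.5 0 ;
```

Request:
{"fn": "move_arm", "kwargs": {"commands": "-4 19 0 0 0 8.5 -0.1; -9 34 0 0 0 18.5 -0.1; -17 48 0 0 0 29 -0.1; -27 60 0 0 0 39 -0.1; -40 71 0 0 0 49.5 -0.1"}}

```text
t: 5.45
tcp_pos: [0.6118, 0.0921, 0.0737]
tool_rot: [0.692, 0.722, -0.0, -0.0]
force: [-0.6, -1.2, 0.1]
finger_gap: 0.449
gripper_force: 0.6
```

Run:
```python
from h import *
x,y,a=knob("m",1.74,9)
x2,y2,a2=knob("m",1.7,1)
path([(x,y,72,a),(x2,y2,150,a2),(421.8,56.5,150,72.7)])
```

```text
cur [611.8  92.1  73.7] 2.5 q6 -0.07 gap 38.2 F [-0.6 -1.2  0.1] t 5.45
-2 11 2 -0.0 -0.0 6.6 0 ;
-1 0 -76 -0.0 -0.0 4.4 0 ;
-27 -191 -76 -0.0 -0.0 -70.2 0 ;
```

Request:
{"fn": "move_arm", "kwargs": {"commands": "-2 11 2 0 0 6.5 -0.1; -2 11 2 0 0 6.5 -0.1; -1 2 2 0 0 5 -0.1; -1 0 -50 0 0 5 0.2; 30 -50 -80 0 0 -5 1"}}

```text
t: 6.08
tcp_pos: [0.5684, 0.1161, 0.1541]
tool_rot: [0.657, 0.754, 0.004, 0.004]
force: [-0.7, 1.1, 0.6]
finger_gap: 0.8
gripper_force: 0.0
```

Run:
```python
from h import *
path([(430,-170,200,60)])
```

```text
cur [568.4 116.1 154.1] 7.9 q6 -0.13 gap 68.0 F [-0.7  1.1  0.6] t 6.075
-264 -176 -47 0.6 0.4 -52.1 0 ;
```

Request:
{"fn": "move_arm", "kwargs": {"commands": "-55 -35 -47 0 0 -10 1; -110 -72 -47 0 0 -20 1; -165 -108 -47 0 0 -30 1; -220 -144 -47 0 0 -41 1; -264 -176 -47 0 0 -52 1"}}

```text
t: 6.7
tcp_pos: [0.4452, -0.1307, 0.1987]
tool_rot: [0.298, 0.955, -0.0, 0.002]
force: [1.1, -0.7, 0.6]
finger_gap: 1.003
gripper_force: 0.0
```

Run:
```python
from h import *
T=cam("top")
H=hsv(T);m=(H[...,0]<22)&(H[...,1]>70)&(H[...,1]<150)&(H[...,2]>170)
for c in blobs(m): print(c.reshape(-1,2).mean(0).round(1),cv2.contourArea(c),rect(T,c,.044))
c=T["bgr"][150:290,110:310];cv2.imwrite("pics/t3.png",cv2.resize(c,None,fx=4,fy=4,interpolation=cv2.INTER_CUBIC))
path([(352.7,-297.6,120,81)])
```

```text
[468.1 278.2] 3319.5 [ 318.7 -648.9  202.2  133.4   89.5]
[343. 267.] 313.0 [ 352.7 -297.6   79.6   35.1   -9.1]
[219. 244.] 300.0 [421.4  56.2  72.5  38.4 -18.3]
[150.3 243.7] 338.5 [424.9 254.5 133.4  23.9  45.8]
[411.  171.7] 362.5 [ 626.1 -507.5  120.9   69.9  -46.9]
cur [ 443.  -135.5  198.5] 55.5 q6 -1.5 gap 85.4 F [-1.8 -3.   0.5] t 6.75
-17 -184 79 -0.3 0.1 -25.5 0 ;
```

View pics/t3.png

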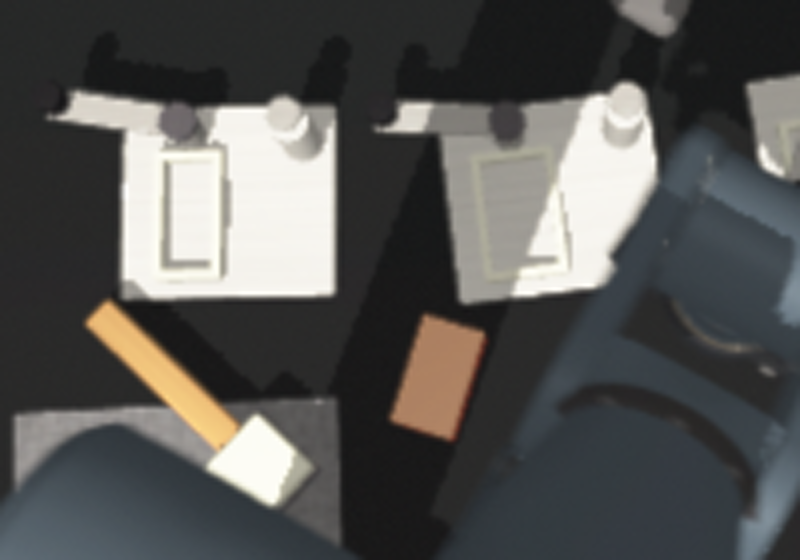

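Both levers are open and the s dock is well lit: plate corners at (120,103), (336,104), (336,296), (121,297). Insert_m stands at (438,377), unmoved. I refine the dock poses.

Run:
```python
from h import *
T=cam("top")
f=lambda p:np.array(p,float)/4-.375+[110,150]
def fit(A,B):
    A=np.array(A,float);a=A-A.mean(0);b=B-B.mean(0);th=np.arctan2((a[:,0]*b[:,1]-a[:,1]*b[:,0]).sum(),(a*b).sum())
    r=np.array([[np.cos(th),-np.sin(th)],[np.sin(th),np.cos(th)]]);o=B.mean(0)-r@A.mean(0)
    return o.round(1),np.degrees(th).round(2),(B-A@r.T-o).round(1).tolist()
pl=[[85,52],[85,-108],[-60,-108],[-60,52]]
q=lambda p,z:ray(T,f(p),z)[:,:2]*1000
print("s plate",fit(pl,q([(120,103),(336,104),(336,296),(121,297)],.008)))
print("s wall",fit([[48,25],[48,-25],[-48,-25],[-48,25]],q([(161,147),(228,147),(222,280),(156,279)],.024)))
print("m plate",fit([pl[1],pl[3],pl[0]],q([(648,93),(461,303),(440,117)],.008)))
print("m wall",fit([[48,31],[48,-31],[-48,-31],[-48,31]],q([(471,155),(550,146),(572,267),(485,282)],.024)))
print("caps",q([(285,103),(627,97)],.116).round(1),dk("s",55,-85),dk("m",55,-85))
g=cv2.cvtColor(T["bgr"],cv2.COLOR_BGR2GRAY)
m=np.zeros(g.shape,bool);m[150:230,130:200]=1
c=max(blobs((g>150)&m),key=cv2.contourArea);print("rect s",rect(T,c,.008))
```

```text
s plate (array([547.1, 245.1]), np.float64(0.33), [[3.3, 4.1], [-0.3, -1.0], [-2.4, -2.0], [-0.6, -1.0]])
s wall (array([546.9, 241.1]), np.float64(-0.83), [[2.0, 0.2], [2.1, -0.2], [-2.3, 0.5], [-1.8, -0.5]])
m plate (array([543. ,  -3.7]), np.float64(6.07), [[-0.6, 0.4], [1.2, -0.5], [-0.6, 0.1]])
m wall (array([544.7,  -3.3]), np.float64(7.74), [[0.4, -1.2], [-1.8, 1.0], [1.8, -1.4], [-0.3, 1.6]])
caps [[608.8 158.8]
 [610.4 -81.2]] [601.244303   158.78914317] [608.69367987 -83.73716047]
rect s [565.  234.  192.9 158.4 -89.3]
```

Request:
{"fn": "move_arm", "kwargs": {"commands": "-5 -60 30 0 0 -10 1; -11 -120 60 0 0 -20 1; -17 -184 79 0 0 -25.5 1; -17 -184 79 0 0 -25.5 1; -17 -184 79 0 0 -25.5 1"}}

```text
t: 7.42
tcp_pos: [0.354, -0.2907, 0.1185]
tool_rot: [0.084, 0.996, -0.0, 0.0]
force: [0.9, 1.0, 0.5]
finger_gap: 0.997
gripper_force: 0.0
```

Run:
```python
from h import *
path([(352.7,-297.6,18,81)])
```

```text
cur [ 354.  -290.7  118.5] 80.3 q6 -2.33 gap 84.8 F [0.9 1.  0.5] t 7.425
0 -7 101 -0.0 0.0 -0.7 0 ;
```

Request:
{"fn": "move_arm", "kwargs": {"commands": "0 -7 40 0 0 -0.7 1; 0 -7 75 0 0 -0.7 1; 0 -7 101 0 0 -0.7 1; 0 -7 101 0 0 -0.7 1; 0 -7 101 0 0 -0.7 0", "grip_force": 60}}

```text
t: 8.05
tcp_pos: [0.3539, -0.2961, 0.0186]
tool_rot: [0.076, 0.997, -0.001, 0.001]
force: [0.3, -0.2, 0.5]
finger_gap: 0.818
gripper_force: 0.0
```

Request:
{"fn": "move_arm", "kwargs": {"commands": "0 0 0 0 0 0 -1; 0 0 0 0 0 0 -1; 0 0 0 0 0 0 -1; 0 0 0 0 0 0 -1; 0 0 0 0 0 0 -1", "grip_force": 60}}

```text
t: 8.68
tcp_pos: [0.3536, -0.2973, 0.0189]
tool_rot: [0.077, 0.997, -0.001, 0.001]
force: [0.9, 0.9, 7.7]
finger_gap: 0.387
gripper_force: 60.3
```

Request:
{"fn": "move_arm", "kwargs": {"commands": "0 0 -20 0 0 0 -1; 0 0 -60 0 0 0 -1; 0 0 -110 0 0 0 -1; 0 0 -130 0 0 0 -1; 0 0 -130 0 0 0 -1"}}

```text
t: 9.3
tcp_pos: [0.3534, -0.2972, 0.1492]
tool_rot: [0.077, 0.997, -0.002, 0.001]
force: [0.5, -0.3, -2.9]
finger_gap: 0.385
gripper_force: 60.6
```

Run:
```python
from h import *
path([(400,0,150,90.3),(545.8,243.5,150,90.3)])
T=cam("top")
g=cv2.GaussianBlur(cv2.cvtColor(T["bgr"],cv2.COLOR_BGR2GRAY),(0,0),.7).astype(float)
np.save("T4.npy",T["bgr"])
# subpixel plate edges: gradient peak across the edge, line fit
def edge(P0,P1,z,n=30,w=9):
    "P0,P1 world mm guess of an edge; returns points on the edge in world mm"
    P0,P1=np.array(P0,float),np.array(P1,float);t=(P1-P0)/np.linalg.norm(P1-P0);nn=np.array([-t[1],t[0]]);out=[]
    for a in np.linspace(.06,.94,n):
        s=np.arange(-w,w+.1,.5);X=P0+a*(P1-P0)+s[:,None]*nn
        uv=proj(T,np.c_[X/1000,np.full(len(s),z)]).astype(np.float32)
        v=cv2.remap(g.astype(np.float32),uv[:,:1],uv[:,1:],cv2.INTER_LINEAR)[:,0]
        d=np.abs(np.gradient(v));i=d.argmax();
        if d[i]<3: continue
        k=slice(max(i-3,0),i+4);out.append(X[0]+nn*0+nn*((s[k]*d[k]).sum()/d[k].sum()-s[0]))
    out=np.array(out); L=cv2.fitLine(out.astype(np.float32),cv2.DIST_HUBER,0,.01,.01).ravel()
    return L[2:],np.degrees(np.arctan2(L[1],L[0])),len(out),np.abs((out-L[2:])@[-L[1],L[0]]).mean()
for n in "sm":
    for nm,a,b in (("near",(-60,52),(-60,-108)),("left",(-58,52),(30,52)),("right",(-60,-108),(85,-108)),("far",(85,-20),(85,-60))):
        c,ang,k,e=edge(dk(n,*a),dk(n,*b),.008); X,Y,al=D[n]; r=R.from_euler("z",-al,degrees=True).as_matrix()[:2,:2]
        print(n,nm,(r@(c-[X,Y])).round(1),round((ang-al+45)%90-45,2),k,round(e,2))
```

```text
cur [ 353.4 -297.2  149.2] 81.2 q6 -2.36 gap 32.7 F [ 0.5 -0.3 -2.9] t 9.3
-1 301 -2 -0.2 0.2 -9.1 0 ;
-108 564 -2 -0.2 0.2 -9.1 0 ;
s near [-60.7 -34.8] 0.65 30 0.79
s left [-10.3  53.5] -0.12 30 1.03
s right [   1.1 -108. ] 0.41 30 0.35
s far [ 85.6 -39.5] 2.31 30 1.05
m near [-60.8 -42.1] 1.3 30 0.6
m left [-14.1  53.8] 1.56 30 0.58
m right [  12.6 -105.7] 1.31 30 0.53
m far [ 85.2 -37.6] -0.56 30 0.98
```

```bash
sed -i 's/^D=.*/D={"s":(545.4,244.3,0.7),"m":(544.4,-2.4,6.85)}/' h.py
python3 - <<'E'
from h import *
path([(546.2,244.3,150,90.7)])
E
```

```text
cur [ 352.8 -296.4  148. ] 81.2 q6 -2.36 gap 32.9 F [-1.  -0.6 -2.1] t 9.35
-108 564 -2 -0.1 0.0 -9.5 0 ;
```

Request:
{"fn": "move_arm", "kwargs": {"commands": "-21 111 -2 0 0 -3 -1; -42 222 -2 0 0 -6 -1; -63 333 -2 0 0 -9 -1; -84 444 -2 0 0 -9 -1; -108 564 -2 0 0 -9 -1"}}

```text
t: 9.98
tcp_pos: [0.4568, 0.0001, 0.1478]
tool_rot: [-0.002, 1.0, 0.0, -0.002]
force: [1.6, -0.5, -3.0]
finger_gap: 0.389
gripper_force: 60.7
```

Run:
```python
from h import *
path([(546.2,244.3,150,90.7)])
```

```text
cur [4.568e+02 1.000e-01 1.478e+02] 90.2 q6 -1.82 gap 33.1 F [ 1.6 -0.5 -3. ] t 9.975
-90 244 -2 0.0 -0.2 -0.5 0 ;
```

Request:
{"fn": "move_arm", "kwargs": {"commands": "-22 60 -5 0 0 -0.5 -1; -44 120 -5 0 0 -0.5 -1; -67 180 -5 0 0 -0.5 -1; -90 240 -3 0 0 -0.5 -1; -90 244 0 0 0 -0.5 -1"}}

```text
t: 10.6
tcp_pos: [0.5468, 0.246, 0.1472]
tool_rot: [-0.008, 1.0, 0.0, -0.0]
force: [-0.4, -1.3, -2.4]
finger_gap: 0.39
gripper_force: 60.8
```

Request:
{"fn": "move_arm", "kwargs": {"commands": "0 0 20 0 0 0 -1; 0 0 40 0 0 0 -1; 0 0 60 0 0 0 -1; 0 0 70 0 0 0 -1; 0 0 70 0 0 0 -1"}}

```text
t: 11.22
tcp_pos: [0.5452, 0.2415, 0.0778]
tool_rot: [-0.006, 1.0, -0.0, -0.002]
force: [0.5, 0.1, -2.4]
finger_gap: 0.384
gripper_force: 60.8
```

Run:
```python
from h import *
path([(546.2,244.3,50,90.7),(546.2,244.3,27,90.7)])
S=cam("side")
a=cv2.resize(S["bgr"][110:200,190:310],None,fx=6,fy=6,interpolation=cv2.INTER_CUBIC)
cv2.imwrite("pics/p1.png",a)
```

```text
cur [545.2 241.5  77.8] 90.7 q6 -1.35 gap 32.6 F [ 0.5  0.1 -2.4] t 11.225
-1 3 28 -0.1 -0.2 -0.0 0 ;
-1 3 51 -0.1 -0.2 -0.0 0 ;
```

View pics/p1.png

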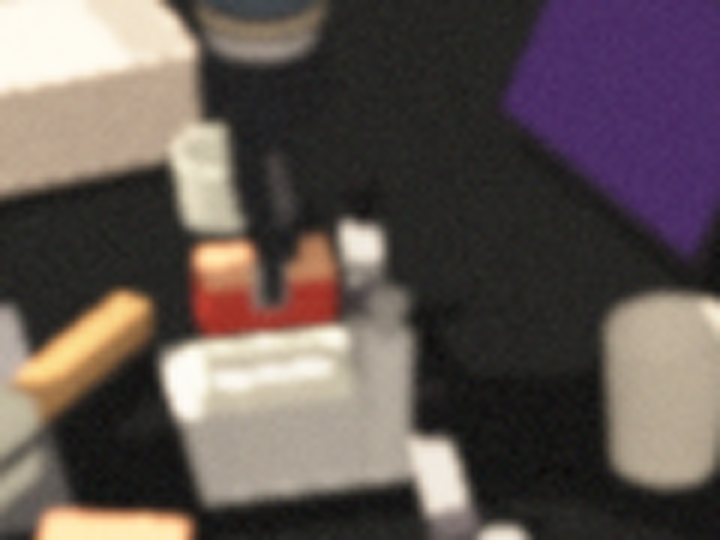

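Request:
{"fn": "move_arm", "kwargs": {"commands": "-1 3 15 0 0 0 -1; -1 3 30 0 0 0 -1; -1 3 30 0 0 0 -1; -1 3 30 0 0 0 -1; -1 3 30 0 0 0 -1"}}

```text
t: 11.9
tcp_pos: [0.5478, 0.2455, 0.0498]
tool_rot: [-0.006, 1.0, 0.0, 0.0]
force: [0.4, 0.4, -2.8]
finger_gap: 0.388
gripper_force: 60.8
```

Run:
```python
from h import *
from station import telemetry
path([(546.2,244.3,27,90.7)]); cam("top"); path([(546.2,244.3,27,90.7)]); print(telemetry.sense()["qd"])
```

```text
cur [547.8 245.5  49.8] 90.7 q6 -1.35 gap 33.0 F [ 0.4  0.4 -2.8] t 11.9
2 -1 23 0.0 0.1 0.0 0 ;
cur [547.8 245.5  49.8] 90.7 q6 -1.35 gap 32.8 F [ 0.5  0.1 -1.6] t 11.95
2 -1 23 0.0 0.1 0.0 0 ;
[-0.0012075  -0.00097258  0.00079517 -0.0011889   0.00121098 -0.00143716]
```

Request:
{"fn": "move_arm", "kwargs": {"commands": "2 -1 0 0 0 0 -1; 2 -1 0 0 0 0 -1; 2 -1 7 0 0 0 -1; 2 -1 14 0 0 0 -1; 2 -1 14 0 0 0 -1"}}

```text
t: 12.58
tcp_pos: [0.5449, 0.2442, 0.0344]
tool_rot: [-0.006, 1.0, -0.0, -0.001]
force: [0.1, 0.3, -2.4]
finger_gap: 0.385
gripper_force: 60.9
```

Run:
```python
from h import *
path([(546.2,244.3,27,90.7)])
```

```text
cur [544.9 244.2  34.4] 90.7 q6 -1.35 gap 32.7 F [ 0.1  0.3 -2.4] t 12.575
-1 0 7 -0.0 -0.1 0.0 0 ;
```

Request:
{"fn": "move_arm", "kwargs": {"commands": "-1 0 4 0 0 0 -1; -1 0 8 0 0 0 -1; -1 0 9 0 0 0 -1; -1 0 9 0 0 0 -1; -1 0 9 0 0 0 -1"}}

```text
t: 13.2
tcp_pos: [0.5466, 0.2444, 0.027]
tool_rot: [-0.006, 1.0, 0.0, 0.0]
force: [-1.3, -0.2, 4.2]
finger_gap: 0.39
gripper_force: 61.6
```

Request:
{"fn": "move_arm", "kwargs": {"commands": "0 0 0 0 0 0 0.3; 0 0 0 0 0 0 0.3; 0 0 -30 0 0 0 0.3; 0 0 -90 0 0 0 0.3; 0 0 -120 0 0 0 0.3"}}

```text
t: 13.82
tcp_pos: [0.5478, 0.2447, 0.1491]
tool_rot: [-0.006, 1.0, 0.0, 0.002]
force: [0.3, -0.2, -0.6]
finger_gap: 0.646
gripper_force: 0.0
```

Run:
```python
from h import *
x,y,a=knob("s",1.7)
path([(x,y,150,a),(x,y,110,a),(x,y,72,a)])
S=cam("side")
a=cv2.resize(S["bgr"][110:200,190:310],None,fx=6,fy=6,interpolation=cv2.INTER_CUBIC)
cv2.imwrite("pics/p2.png",a)
H=hsv(S);m=(H[...,0]<22)&(H[...,1]>70)&(H[...,1]<150)&(H[...,2]>150)
for c in blobs(m): print(c.reshape(-1,2).mean(0).round(1),cv2.contourArea(c),rect(S,c,.052))
```

```text
cur [547.8 244.7 149.1] 90.7 q6 -1.35 gap 54.9 F [ 0.3 -0.2 -0.6] t 13.825
-71 89 -1 -0.1 0.2 -82.6 0 ;
-71 89 39 -0.1 0.2 -82.6 0 ;
-71 89 77 -0.1 0.2 -82.6 0 ;
[205.5 375.2] 975.5 [ 323.6 -586.4  143.3   52.6  -12.3]
[319.4 302.6] 1469.0 [ 642.9 -449.4  239.    76.4   67.1]
[208.  200.3] 250.0 [421.8  45.1  85.5  61.  -18.1]
[234.1 166.6] 250.0 [545.8 226.4  90.   82.9  -1.2]
[202.3 168.3] 167.0 [428.4 240.5 138.5  38.8  49.2]
```

View pics/p2.png

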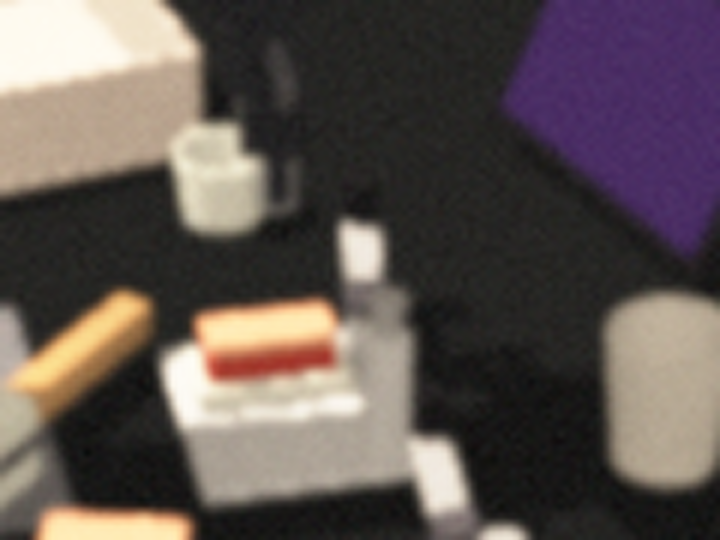

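Insert_s is seated, low in the pocket at (265,340) and upright. Now I shut lever s.

Request:
{"fn": "move_arm", "kwargs": {"commands": "-14 18 0 0 0 10.5 -0.1; -28 36 0 0 0 21 -0.1; -42 54 0 0 0 31.5 -0.1; -57 72 0 0 0 42 -0.1; -71 89 0 0 0 52.5 -0.1"}}

```text
t: 14.5
tcp_pos: [0.6165, 0.3348, 0.1456]
tool_rot: [0.439, 0.898, -0.0, -0.0]
force: [0.2, -1.2, -0.6]
finger_gap: 0.446
gripper_force: 0.0
```

Request:
{"fn": "move_arm", "kwargs": {"commands": "0 0 0 0 0 10.5 -0.1; 0 0 0 0 0 21 -0.1; 0 0 0 0 0 31.5 -0.1; 0 0 0 0 0 42 -0.1; 0 0 0 0 0 45 -0.1"}}

```text
t: 15.12
tcp_pos: [0.616, 0.3342, 0.1455]
tool_rot: [0.748, 0.663, -0.0, -0.0]
force: [0.3, 0.2, -0.0]
finger_gap: 0.45
gripper_force: 0.0
```

Run:
```python
from h import *
x,y,a=knob("s",1.7)
path([(x,y,110,a),(x,y,72,a)])
```

```text
cur [616.  334.2 145.5] -6.9 q6 0.46 gap 38.3 F [ 0.3  0.2 -0. ] t 15.125
1 2 36 -0.1 0.0 -0.2 0 ;
1 2 74 -0.1 0.0 -0.2 0 ;
```

Request:
{"fn": "move_arm", "kwargs": {"commands": "1 2 25 0 0 0 -0.1; 1 2 50 0 0 0 -0.1; 1 2 73 0 0 0 -0.1; 1 2 73 0 0 0 -0.1; 1 2 73 0 0 0 -0.1"}}

```text
t: 15.75
tcp_pos: [0.6188, 0.3351, 0.0738]
tool_rot: [0.748, 0.664, 0.0, 0.0]
force: [0.2, 1.0, -0.2]
finger_gap: 0.447
gripper_force: 0.0
```

Run:
```python
from h import *
path([(*knob("s",t,-9)[:2],72,knob("s",t)[2]) for t in (1.55,1.37,1.19,1.01,.83)])
```

```text
cur [618.8 335.1  73.8] -6.8 q6 0.46 gap 38.0 F [ 0.2  1.  -0.2] t 15.75
-3 -23 2 0.0 -0.0 -8.7 0 ;
-9 -39 2 0.0 -0.0 -19.0 0 ;
-17 -53 2 0.0 -0.0 -29.3 0 ;
-27 -65 2 0.0 -0.0 -39.6 0 ;
-40 -75 2 0.0 -0.0 -49.9 0 ;
```

Request:
{"fn": "move_arm", "kwargs": {"commands": "-3 -23 1 0 0 -9 -0.1; -9 -39 1 0 0 -19 -0.1; -17 -53 1 0 0 -29 -0.1; -27 -65 1 0 0 -39.5 -0.1; -40 -75 1 0 0 -50 -0.1"}}

```text
t: 16.38
tcp_pos: [0.5405, 0.305, 0.0743]
tool_rot: [0.394, 0.919, 0.002, 0.002]
force: [1.3, -0.9, -0.3]
finger_gap: 0.45
gripper_force: 0.6
```

Run:
```python
from h import *
path([(*knob("s",t,-9)[:2],72,knob("s",t)[2]) for t in (.65,.48,.3,.13,-.02)])
```

```text
cur [540.5 305.   74.3] 43.6 q6 -0.43 gap 38.2 F [ 1.3 -0.9 -0.3] t 16.375
-2 -17 2 0.3 0.1 -9.9 0 ;
-8 -32 2 0.3 0.1 -19.6 0 ;
-16 -46 2 0.3 0.2 -29.9 0 ;
-26 -57 2 0.2 0.2 -39.7 0 ;
-36 -66 2 0.2 0.2 -48.3 0 ;
```

Request:
{"fn": "move_arm", "kwargs": {"commands": "-2 -17 1 0 0 -10 -0.1; -8 -32 1 0 0 -19.5 -0.1; -16 -46 1 0 0 -30 -0.1; -26 -57 1 0 0 -39.5 -0.1; -36 -67 1 0 0 -48 -0.1"}}

```text
t: 17.0
tcp_pos: [0.5179, 0.2352, 0.0735]
tool_rot: [-0.011, 1.0, 0.004, 0.004]
force: [0.5, 39.7, -9.6]
finger_gap: 0.453
gripper_force: 20.2
```

Run:
```python
from h import *
x,y,a=knob("s",0,-10);x2,y2,_=knob("s",0)
path([(x,y,72,a),(x2,y2,72,a),(x2,y2,140,a)])
```

```text
cur [517.9 235.2  73.5] 91.2 q6 -1.37 gap 38.5 F [ 0.5 39.7 -9.6] t 17.0
0 -1 1 0.5 0.5 0.5 0 ;
0 9 2 0.5 0.5 0.5 0 ;
0 9 -66 0.5 0.5 0.5 0 ;
```

Request:
{"fn": "move_arm", "kwargs": {"commands": "0 9 0 0 0 0 -0.1; 0 9 0 0 0 0 -0.1; 0 9 -40 0 0 0 -0.1; 0 9 -80 0 0 0 0.5; 0 9 -110 0 0 0 1"}}

```text
t: 17.62
tcp_pos: [0.5155, 0.2409, 0.1837]
tool_rot: [-0.011, 1.0, -0.0, 0.001]
force: [0.7, -0.2, -0.1]
finger_gap: 0.856
gripper_force: 0.0
```

Run:
```python
from h import *
T=cam("top");S=cam("side")
for d in(T,S):
    H=hsv(d);m=(H[...,0]<22)&(H[...,1]>60)&(H[...,1]<150)&(H[...,2]>90)
    for c in blobs(m): print(c.reshape(-1,2).mean(0).round(1),cv2.contourArea(c),rect(d,c,.044))
path([(421.8,56.5,120,72.7)])
```

```text
[156.4 248.8] 241.0 [409.2 237.7  90.4  26.7  47.8]
[219.1 243.8] 476.5 [421.8  56.2  84.4  51.1 -17.6]
[457.3 280.2] 3392.0 [ 3.183e+02 -6.498e+02  3.086e+02  2.037e+02  1.000e-01]
[156.6 212.9] 63.5 [515.4 241.7  39.9  26.9 -82.4]
[413.2 168.2] 820.5 [ 633.2 -512.3  144.3   77.   -53.2]
[205.8 374.8] 1007.5 [ 324.  -579.8  144.8   55.7  -12.3]
[319.7 302.9] 1633.5 [ 645.7 -444.1  245.    81.9   67.5]
[207.6 200. ] 268.0 [422.8  56.2  90.1  63.3 -18.1]
[233.9 167.4] 203.5 [543.6 233.2  89.7  73.6 -11.8]
[203.  168.5] 237.5 [432.4 251.  149.7  52.1  47.2]
cur [517.5 241.5 185.5] 91.2 q6 -1.35 gap 84.6 F [ 0.  -0.9  0. ] t 17.725
100 -183 64 0.2 0.5 18.5 0 ;
```

Insert_m is still at (421.8, 56.3), turned -17.5 deg. I go for it.

Request:
{"fn": "move_arm", "kwargs": {"commands": "25 -46 10 0 0 9 1; 50 -92 20 0 0 18 1; 80 -145 30 0 0 18.5 1; 100 -183 50 0 0 18.5 1; 100 -183 64 0 0 18.5 1"}}

```text
t: 18.35
tcp_pos: [0.4162, 0.0539, 0.1165]
tool_rot: [0.152, 0.988, -0.0, -0.002]
force: [-0.9, 0.7, 0.8]
finger_gap: 1.0
gripper_force: 0.0
```

Run:
```python
from h import *
path([(421.8,56.4,18,72.6)])
```

```text
cur [416.2  53.9 116.5] 72.5 q6 -1.4 gap 85.0 F [-0.9  0.7  0.8] t 18.35
-5 4 98 -0.1 -0.2 -0.1 0 ;
```

Request:
{"fn": "move_arm", "kwargs": {"commands": "-3 3 25 0 0 0 1; -3 3 50 0 0 0 1; -3 3 60 0 0 0 1; -3 3 60 0 0 0 1; -3 3 60 0 0 0 1"}}

```text
t: 18.98
tcp_pos: [0.4228, 0.0579, 0.0578]
tool_rot: [0.15, 0.989, -0.0, 0.0]
force: [-0.0, 0.1, -0.6]
finger_gap: 1.0
gripper_force: 0.0
```

Run:
```python
from h import *
path([(421.8,56.4,18,72.6)])
```

```text
cur [422.8  57.9  57.8] 72.7 q6 -1.4 gap 85.0 F [-0.   0.1 -0.6] t 18.975
1 -2 40 0.0 0.1 0.1 0 ;
```

Request:
{"fn": "move_arm", "kwargs": {"commands": "1 -2 20 0 0 0 1; 1 -2 40 0 0 0 1; 1 -2 40 0 0 0 1; 1 -2 40 0 0 0 -1; 1 -2 40 0 0 0 -1"}}

```text
t: 19.6
tcp_pos: [0.4215, 0.0563, 0.0182]
tool_rot: [0.15, 0.989, 0.0, 0.001]
force: [0.9, 0.2, -0.2]
finger_gap: 0.604
gripper_force: 0.0
```

Request:
{"fn": "move_arm", "kwargs": {"commands": "0 0 0 0 0 0 -1; 0 0 0 0 0 0 -1; 0 0 0 0 0 0 -1; 0 0 -10 0 0 0 -1; 0 0 -60 0 0 0 -1", "grip_force": 60}}

```text
t: 20.23
tcp_pos: [0.4193, 0.0564, 0.0765]
tool_rot: [0.15, 0.989, -0.0, -0.003]
force: [0.1, -0.3, -2.4]
finger_gap: 0.527
gripper_force: 62.4
```

Run:
```python
from h import *
path([(421.8,56.4,18,72.6),(544.4,-2.4,110,96.85),(544.4,-2.4,60,96.85)])
```

```text
cur [419.3  56.4  76.5] 72.7 q6 -1.4 gap 44.8 F [ 0.1 -0.3 -2.4] t 20.225
-3 1 58 -0.1 -0.4 0.1 0 ;
-137 -19 -34 0.0 -0.4 -24.1 0 ;
-137 -19 16 0.0 -0.4 -24.1 0 ;
```

Request:
{"fn": "move_arm", "kwargs": {"commands": "-35 -5 -20 0 0 -8 -1; -70 -10 -34 0 0 -16 -1; -110 -15 -34 0 0 -24 -1; -134 -19 -34 0 0 -24 -1; -134 -19 -34 0 0 -24 -1"}}

```text
t: 20.85
tcp_pos: [0.5448, -0.0026, 0.112]
tool_rot: [-0.058, 0.998, -0.0, 0.001]
force: [-1.0, 0.2, -1.7]
finger_gap: 0.528
gripper_force: 62.6
```

Request:
{"fn": "move_arm", "kwargs": {"commands": "0 0 20 0 0 0 -1; 0 0 40 0 0 0 -1; 0 0 60 0 0 0 -1; 0 0 60 0 0 0 -1; 0 0 60 0 0 0 -1"}}

```text
t: 21.48
tcp_pos: [0.5426, -0.0012, 0.0519]
tool_rot: [-0.059, 0.998, 0.0, -0.0]
force: [-0.1, 1.0, -2.3]
finger_gap: 0.523
gripper_force: 62.5
```

Run:
```python
from h import *
path([(544.4,-2.4,36,96.85)])
S=cam("side")
a=cv2.resize(S["bgr"][150:250,190:310],None,fx=5.5,fy=5.5,interpolation=cv2.INTER_CUBIC)
cv2.imwrite("pics/p3.png",a)
```

```text
cur [542.6  -1.2  51.9] 96.7 q6 -1.9 gap 44.5 F [-0.1  1.  -2.3] t 21.475
-2 -1 16 0.0 -0.0 -0.1 0 ;
```

View pics/p3.png

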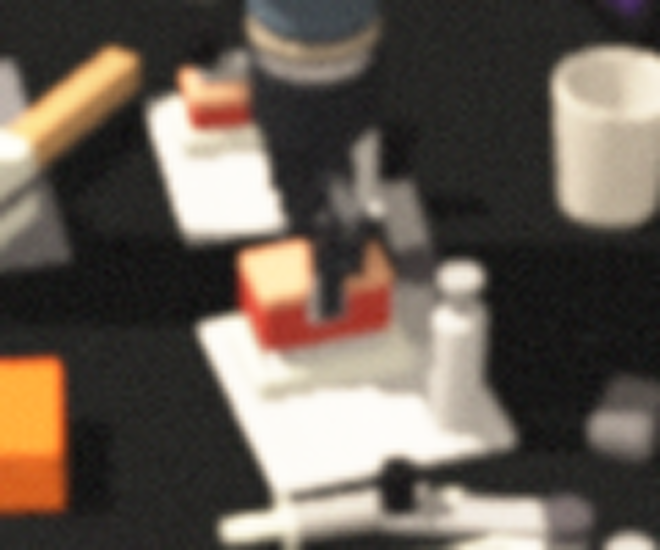

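Insert_m hangs square over the pocket, its base at about (320,340). I lower it.

Request:
{"fn": "move_arm", "kwargs": {"commands": "-2 -1 0 0 0 0 -1; -2 -1 6 0 0 0 -1; -2 -1 12 0 0 0 -1; -2 -1 17 0 0 0 -1; -2 -1 17 0 0 0 -1"}}

```text
t: 22.15
tcp_pos: [0.5449, -0.0023, 0.0337]
tool_rot: [-0.059, 0.998, 0.0, -0.001]
force: [-0.4, 0.5, -2.7]
finger_gap: 0.526
gripper_force: 62.5
```

Run:
```python
from h import *
path([(544.4,-2.4,26.5,96.85)])
```

```text
cur [544.9  -2.3  33.7] 96.7 q6 -1.9 gap 44.7 F [-0.4  0.5 -2.7] t 22.15
0 0 7 0.0 -0.1 -0.1 0 ;
```

Request:
{"fn": "move_arm", "kwargs": {"commands": "0 0 3 0 0 0 -1; 0 0 6 0 0 0 -1; 0 0 8 0 0 0 -1; 0 0 8 0 0 0 -1; 0 0 8 0 0 0 -1"}}

```text
t: 22.78
tcp_pos: [0.5453, -0.0024, 0.0266]
tool_rot: [-0.059, 0.998, -0.0, -0.0]
force: [0.3, 0.3, 0.7]
finger_gap: 0.525
gripper_force: 62.8
```

Request:
{"fn": "move_arm", "kwargs": {"commands": "0 0 0 0 0 0 0.5; 0 0 0 0 0 0 0.5; 0 0 -30 0 0 0 0.5; 0 0 -90 0 0 0 0.2; 0 0 -120 0 0 10 -0.1"}}

```text
t: 23.4
tcp_pos: [0.5467, -0.0027, 0.1491]
tool_rot: [0.031, 1.0, -0.0, 0.002]
force: [-0.0, -0.3, -0.7]
finger_gap: 0.451
gripper_force: 0.0
```

Run:
```python
from h import *
x,y,a=knob("m",1.7)
path([(x,y,148,a)])
S=cam("side");T=cam("top")
for d in(T,S):
    H=hsv(d);m=(H[...,0]<22)&(H[...,1]>60)&(H[...,1]<150)&(H[...,2]>90)
    for c in blobs(m): 
        r=rect(d,c,.052)
        if 500<r[0]<600: print(r)
```

```text
cur [546.7  -2.7 149.1] 86.5 q6 -1.72 gap 38.3 F [-0.  -0.3 -0.7] t 23.4
-54 101 1 0.2 0.2 87.0 0 ;
[543.4 239.9  85.9  38.4  -0.9]
[545.8 -16.9  97.3  89.2   6.5]
[538.  221.9  81.7  73.  -11.8]
```

Request:
{"fn": "move_arm", "kwargs": {"commands": "-11 20 0 0 0 10.5 -0.1; -22 40 0 0 0 21 -0.1; -33 60 0 0 0 31.5 -0.1; -44 82 0 0 0 42 -0.1; -54 101 0 0 0 52.5 -0.1"}}

```text
t: 24.12
tcp_pos: [0.6046, 0.0961, 0.1447]
tool_rot: [0.469, 0.883, -0.001, -0.001]
force: [-0.1, -0.4, 0.4]
finger_gap: 0.454
gripper_force: 0.0
```

Request:
{"fn": "move_arm", "kwargs": {"commands": "0 0 0 0 0 10.5 -0.1; 0 0 0 0 0 21 -0.1; 0 0 0 0 0 31.5 -0.1; 0 0 10 0 0 35 -0.1; 0 0 30 0 0 35 -0.1"}}

```text
t: 24.75
tcp_pos: [0.6051, 0.0953, 0.1154]
tool_rot: [0.711, 0.703, 0.0, 0.0]
force: [0.2, 1.0, -0.1]
finger_gap: 0.452
gripper_force: 0.0
```

Run:
```python
from h import *
x,y,a=knob("m",1.7)
path([(x,y,72,a)])
```

```text
cur [605.1  95.3 115.4] -0.7 q6 -0.01 gap 38.4 F [ 0.2  1.  -0.1] t 24.75
0 2 43 0.0 -0.0 -0.1 0 ;
```

Request:
{"fn": "move_arm", "kwargs": {"commands": "0 2 15 0 0 0 -0.1; 0 2 30 0 0 0 -0.1; 0 2 42 0 0 0 -0.1; 0 2 42 0 0 0 -0.1; 0 2 42 0 0 0 -0.1"}}

```text
t: 25.38
tcp_pos: [0.6075, 0.0953, 0.0747]
tool_rot: [0.712, 0.702, 0.0, 0.0]
force: [-0.1, 0.6, -0.5]
finger_gap: 0.453
gripper_force: 0.0
```

Run:
```python
from h import *
path([(*knob("m",t,-9)[:2],72,knob("m",t)[2]) for t in (1.55,1.37,1.19,1.01,.83)])
```

```text
cur [607.5  95.3  74.7] -0.8 q6 -0.01 gap 38.5 F [-0.1  0.6 -0.5] t 25.375
-3 -23 3 0.1 0.0 -8.8 0 ;
-8 -38 3 0.0 0.0 -19.1 0 ;
-16 -52 3 0.0 0.0 -29.4 0 ;
-27 -65 3 0.0 0.0 -39.8 0 ;
-39 -75 3 0.0 0.0 -50.1 0 ;
```

Request:
{"fn": "move_arm", "kwargs": {"commands": "-3 -23 2 0 0 -9 -0.1; -8 -38 2 0 0 -19 -0.1; -16 -52 2 0 0 -29 -0.1; -27 -65 2 0 0 -40 -0.1; -39 -75 2 0 0 -50 -0.1"}}

```text
t: 26.0
tcp_pos: [0.5325, 0.0572, 0.0736]
tool_rot: [0.345, 0.938, 0.001, 0.002]
force: [1.6, 0.8, 0.6]
finger_gap: 0.448
gripper_force: 0.5
```

Run:
```python
from h import *
path([(*knob("m",t,-9)[:2],72,knob("m",t)[2]) for t in (.65,.48,.3,.13,0)])
```

```text
cur [532.5  57.2  73.6] 49.6 q6 -0.97 gap 38.1 F [1.6 0.8 0.6] t 26.0
-3 -17 2 0.1 0.2 -10.0 0 ;
-8 -31 2 0.1 0.2 -19.8 0 ;
-16 -45 2 0.1 0.2 -30.1 0 ;
-26 -57 2 0.1 0.2 -39.8 0 ;
-35 -64 2 0.1 0.2 -47.3 0 ;
```

Request:
{"fn": "move_arm", "kwargs": {"commands": "-3 -17 1 0 0 -10 -0.1; -8 -31 1 0 0 -20 -0.1; -16 -45 1 0 0 -30 -0.1; -26 -57 1 0 0 -40 -0.1; -35 -65 1 0 0 -47 -0.1"}}

```text
t: 26.62
tcp_pos: [0.5166, -0.015, 0.0725]
tool_rot: [-0.056, 0.998, 0.0, 0.001]
force: [3.0, 21.7, 2.7]
finger_gap: 0.449
gripper_force: 12.6
```

Run:
```python
from h import *
x,y,a=knob("m",0,-9)
path([(x,y,72,a)])
```

```text
cur [516.6 -15.   72.5] 96.4 q6 -1.93 gap 38.2 F [ 3.  21.7  2.7] t 26.625
-1 0 0 0.0 0.2 -0.5 0 ;
```

Request:
{"fn": "move_arm", "kwargs": {"commands": "0 9 0 0 0 0 -0.1; 0 9 0 0 0 0 -0.1; 0 9 -40 0 0 0 0; 0 9 -80 0 0 5 0.5; 0 9 -110 0 0 15 1"}}

```text
t: 27.25
tcp_pos: [0.5151, -0.0058, 0.1833]
tool_rot: [0.079, 0.997, -0.0, 0.001]
force: [1.1, 0.3, -0.4]
finger_gap: 0.897
gripper_force: 0.0
```

Run:
```python
from h import *
T=cam("top");S=cam("side")
H=hsv(T);np.save("T5.npy",T["bgr"])
m=(H[...,0]>8)&(H[...,0]<25)&(H[...,1]>80)&(H[...,2]>90); m[:,:120]=0;m[:,200:]=0;m[:215]=0
for c in blobs(m): print("wood",c.reshape(-1,2).mean(0),rect(T,c,.043))
m=(H[...,1]<60)&(H[...,2]>140); m[:,:120]=0;m[:,200:]=0;m[:228]=0
for c in blobs(m): print("head",c.reshape(-1,2).mean(0),rect(T,c,.059),cv2.contourArea(c))
a=T["bgr"][150:300,110:310];b=S["bgr"][130:230,200:310]
a=cv2.resize(a,(600,450),interpolation=cv2.INTER_CUBIC);cv2.imwrite("pics/m1.png",a)
```

```text
wood [150.2625 243.425 ] [425.7 255.7 135.7  27.4  47. ]
head [161.58522727 335.23295455] [172.2 217.6 228.3  35.4  77.9] 727.0
head [141.51960784 260.92156863] [378.6 273.2 131.3  53.9  75.8] 603.0
```

View pics/m1.png

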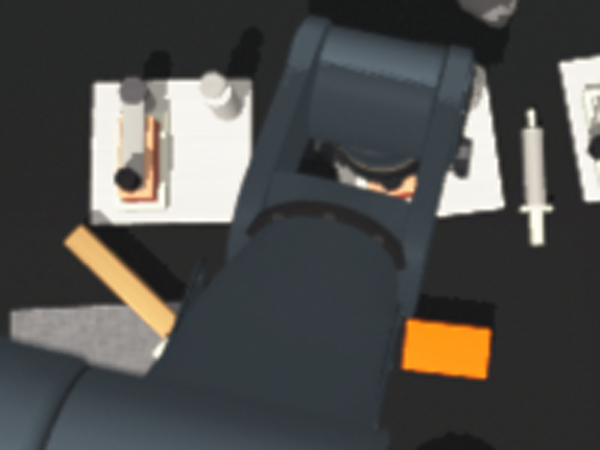

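Lever s lies shut at (130,135). The mallet handle runs from (75,235) to (170,330), at 47 deg with its head centre near world (357,182). I go to the grip point.

Run:
```python
from h import *
path([(390,217,150,-43)])
```

```text
cur [517.1  -6.1 184.9] 81.2 q6 -1.64 gap 84.9 F [ 0.2 -0.4  0.4] t 27.35
160 201 33 -0.3 0.4 -55.8 0 ;
```

Request:
{"fn": "move_arm", "kwargs": {"commands": "32 40 0 0 0 10.5 1; 64 80 0 0 0 21 1; 96 120 0 0 0 31.5 1; 128 160 0 0 0 42 1; 160 201 33 0 0 52.5 1"}}

```text
t: 27.98
tcp_pos: [0.3917, 0.2127, 0.1532]
tool_rot: [0.499, 0.867, 0.002, 0.002]
force: [0.4, 0.4, -0.2]
finger_gap: 0.998
gripper_force: 0.0
```

Request:
{"fn": "move_arm", "kwargs": {"commands": "0 0 0 0 0 10.5 1; 0 0 0 0 0 21 1; 0 0 0 0 0 31.5 1; 0 0 0 0 0 42 1; 0 0 0 0 0 52.5 1"}}

```text
t: 28.6
tcp_pos: [0.3905, 0.211, 0.1519]
tool_rot: [0.831, 0.556, -0.001, -0.0]
force: [1.1, 0.2, 0.3]
finger_gap: 1.001
gripper_force: 0.0
```

Run:
```python
from h import *
path([(390,217,80,-43),(390,217,12,-43)])
S=cam("side");H=hsv(S)
m=(H[...,0]>8)&(H[...,0]<25)&(H[...,1]>80)&(H[...,2]>90); m[:,:150]=0;m[:,230:]=0;m[:140]=0;m[190:]=0
for c in blobs(m): print("wood",c.reshape(-1,2).mean(0),rect(S,c,.037),c.reshape(-1,2).max(0),c.reshape(-1,2).min(0))
```

```text
cur [390.5 211.  151.9] -22.4 q6 0.63 gap 85.1 F [1.1 0.2 0.3] t 28.6
5 -3 72 -0.0 0.1 20.6 0 ;
6 -3 140 -0.0 0.1 20.6 0 ;
wood [203.64285714 168.19642857] [434.5 262.  148.6  52.2  46.7] [215 180] [192 158]
```

Request:
{"fn": "move_arm", "kwargs": {"commands": "5 -3 30 0 0 10.5 0.2; 5 -3 60 0 0 20.5 0.2; 5 -3 90 0 0 20.5 0.2; 5 -3 90 0 0 20.5 0.2; 5 -3 90 0 0 20.5 0.2"}}

```text
t: 29.28
tcp_pos: [0.3904, 0.2168, 0.063]
tool_rot: [0.916, 0.402, 0.0, 0.0]
force: [-0.6, -0.1, -0.4]
finger_gap: 0.599
gripper_force: 0.0
```

Run:
```python
from h import *
path([(390,217,12,-43)])
S=cam("side")
a=cv2.resize(S["bgr"][130:220,150:250],None,fx=6,fy=6,interpolation=cv2.INTER_CUBIC)
cv2.imwrite("pics/m2.png",a)
```

```text
cur [390.4 216.8  63. ] -42.6 q6 1.0 gap 50.9 F [-0.6 -0.1 -0.4] t 29.275
0 0 51 0.0 -0.0 0.4 0 ;
```

View pics/m2.png

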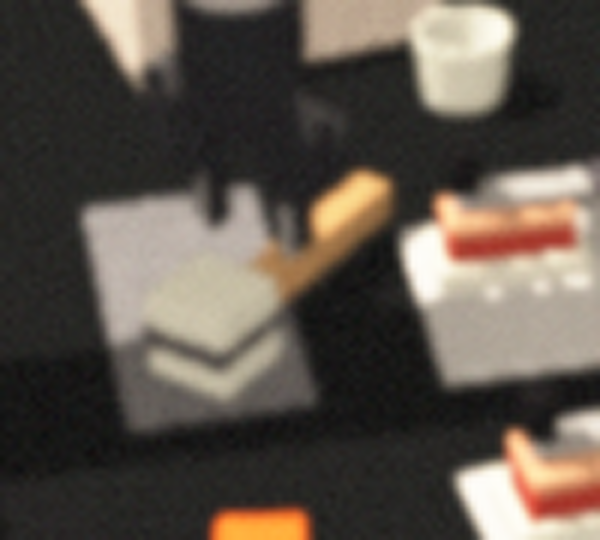

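The fingers, near (215,205) and (290,225), straddle the handle just behind the head. I descend and grip.

Request:
{"fn": "move_arm", "kwargs": {"commands": "0 0 20 0 0 0 0.2; 0 0 40 0 0 0 0.2; 0 0 51 0 0 0 0.2; 0 0 51 0 0 0 0.2; 0 0 51 0 0 0 -1", "grip_force": 120}}

```text
t: 29.95
tcp_pos: [0.3907, 0.2169, 0.0123]
tool_rot: [0.916, 0.402, 0.001, 0.0]
force: [-0.0, 0.4, -0.2]
finger_gap: 0.399
gripper_force: 0.0
```

Request:
{"fn": "move_arm", "kwargs": {"commands": "0 0 0 0 0 0 -1; 0 0 0 0 0 0 -1; 0 0 0 0 0 0 -1; 0 0 -10 0 0 0 -1; 0 0 -40 0 0 0 -1", "grip_force": 120}}

```text
t: 30.58
tcp_pos: [0.3894, 0.2165, 0.0516]
tool_rot: [0.916, 0.401, -0.001, -0.0]
force: [0.5, -0.2, -4.2]
finger_gap: 0.257
gripper_force: 117.8
```

Request:
{"fn": "move_arm", "kwargs": {"commands": "0 0 -50 0 0 0 -1; 0 0 -110 0 0 0 -1; 0 0 -130 0 0 0 -1; 0 0 -130 0 0 0 -1; 0 0 -130 0 0 0 -1", "grip_force": 120}}

```text
t: 31.2
tcp_pos: [0.389, 0.2164, 0.1809]
tool_rot: [0.916, 0.401, -0.001, -0.0]
force: [-1.0, -0.6, -4.6]
finger_gap: 0.259
gripper_force: 118.4
```

Run:
```python
from h import *
from station import telemetry
a=np.radians(47);u=np.array([np.cos(a),np.sin(a)])
for n in "sm":
    c=dk(n,55,-85); print(n,c,c+48*u)
c=dk("s",55,-85)+48*u
path([(c[0],c[1],182,-43)]);print(telemetry.sense()["ft_torque"])
S=cam("side");a=cv2.resize(S["bgr"][90:220,150:300],None,fx=4,fy=4,interpolation=cv2.INTER_CUBIC)
cv2.imwrite("pics/m3.png",a)
T=cam("top");H=hsv(T)
m=(H[...,1]<60)&(H[...,2]>120);m[:,:120]=0;m[:,200:]=0;m[:228]=0
for k in blobs(m): print(rect(T,k,.2),cv2.contourArea(k))
```

```text
s [601.4343404  159.97827862] [634.17026169 195.0832563 ]
m [609.14538733 -80.23337857] [641.88130862 -45.12840089]
cur [389.  216.4 180.9] -42.7 q6 1.0 gap 22.0 F [-1.  -0.6 -4.6] t 31.2
150 195 -2 -0.1 0.1 0.3 0 ;
[ 0.05981436 -0.1400659  -0.01232512]
[348.  176.3  92.1  55.5   1.6] 543.5
```

View pics/m3.png

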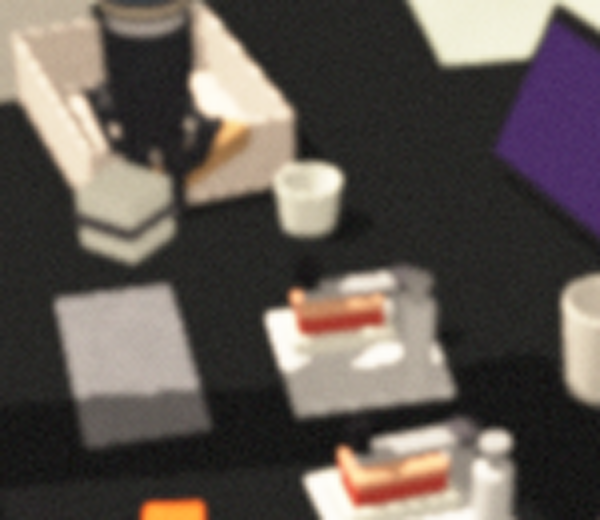

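The mallet is held level, with its head at (125,210). Both levers lie shut over their inserts. Next I move above cap s.

Request:
{"fn": "move_arm", "kwargs": {"commands": "35 45 0 0 0 0 -1; 70 91 0 0 0 0 -1; 105 137 0 0 0 0 -1; 145 188 0 0 0 0 -1; 151 196 0 0 0 0 -1"}}

```text
t: 31.92
tcp_pos: [0.6408, 0.1937, 0.1791]
tool_rot: [0.916, 0.4, 0.0, 0.0]
force: [-1.0, 0.0, -4.5]
finger_gap: 0.259
gripper_force: 118.7
```

Request:
{"fn": "move_arm", "kwargs": {"commands": "0 0 20 0 0 0 -1; 0 0 40 0 0 0 -1; 0 0 45 0 0 0 -1; 0 0 45 0 0 0 -1; 0 0 45 0 0 0 -1"}}

```text
t: 32.55
tcp_pos: [0.6371, 0.1951, 0.1373]
tool_rot: [0.916, 0.401, 0.001, 0.0]
force: [-0.0, 1.1, -4.5]
finger_gap: 0.263
gripper_force: 118.6
```

Run:
```python
from h import *
path([(635.2,195.1,105,-43),(635.2,195.1,100,-43)])
S=cam("side");a=cv2.resize(S["bgr"][110:200,190:310],None,fx=6,fy=6,interpolation=cv2.INTER_CUBIC)
T=cam("top");np.save("T6.npy",T["bgr"]);np.save("S6.npy",S["bgr"])
H=hsv(S);m=(H[...,1]<60)&(H[...,2]>110);m[:,:220]=0;m[:,290:]=0;m[:110]=0;m[190:]=0
for k in blobs(m,30): print(cv2.boundingRect(k),cv2.contourArea(k))
h=proj(S,np.array([[602.5,160,136+28],[602.5,160,164]])/1000);print("head proj",h)
```

```text
cur [637.1 195.1 137.3] -42.7 q6 0.87 gap 22.4 F [-0.   1.1 -4.5] t 32.55
-1 -1 32 0.0 -0.1 0.3 0 ;
-1 -1 37 0.0 -0.1 0.3 0 ;
(220, 137, 47, 53) 1212.5
(220, 126, 16, 23) 248.0
head proj [[254.01633834 147.65476666]
 [254.01633834 147.65476666]]
```

Request:
{"fn": "move_arm", "kwargs": {"commands": "-1 -1 12 0 0 0 -1; -1 -1 20 0 0 0 -1; -1 -1 26 0 0 0 -1; -1 -1 32 0 0 0 -1; -1 -1 34 0 0 0 -1"}}

```text
t: 33.28
tcp_pos: [0.6368, 0.1953, 0.1053]
tool_rot: [0.916, 0.401, 0.002, 0.001]
force: [-1.4, 1.9, 15.0]
finger_gap: 0.256
gripper_force: 121.3
```

Run:
```python
from h import *
from station import telemetry
path([(635.2,195.1,100,-43)]);print(telemetry.sense()["ft_torque"])
```

```text
cur [636.8 195.3 105.3] -42.7 q6 0.87 gap 21.7 F [-1.4  1.9 15. ] t 33.275
-1 -1 5 0.1 -0.2 0.3 0 ;
[-0.30243378  0.81901077 -0.01041755]
```

Request:
{"fn": "move_arm", "kwargs": {"commands": "0 0 2 0 0 0 -1; 0 0 4 0 0 0 -1; 0 0 5 0 0 0 -1; 0 0 5 0 0 0 -1; 0 0 5 0 0 0 -1"}}

```text
t: 33.9
tcp_pos: [0.637, 0.1955, 0.1047]
tool_rot: [0.916, 0.402, 0.002, 0.001]
force: [-5.4, 1.5, 27.8]
finger_gap: 0.257
gripper_force: 123.5
```

Run:
```python
from h import *
path([(642.9,-45,180,-43)])
```

```text
cur [637.  195.5 104.7] -42.6 q6 0.88 gap 21.9 F [-5.4  1.5 27.8] t 33.9
-173 167 -75 0.2 -0.2 0.4 0 ;
```

Cap s is at its stop: the TCP holds at 104.7 mm while the force rises to 28 N. On to cap m.

Request:
{"fn": "move_arm", "kwargs": {"commands": "0 0 -40 0 0 0 -1; 0 0 -75 0 0 0 -1; -42 40 -80 0 0 0 -1; -84 81 -80 0 0 0 -1; -126 122 -80 0 0 0 -1"}}

```text
t: 34.52
tcp_pos: [0.6389, 0.0183, 0.1771]
tool_rot: [0.916, 0.402, -0.0, -0.0]
force: [0.4, -0.2, -4.5]
finger_gap: 0.259
gripper_force: 118.9
```

Run:
```python
from h import *
path([(642.9,-45,140,-43)])
```

```text
cur [638.9  18.3 177.1] -42.6 q6 0.6 gap 22.0 F [ 0.4 -0.2 -4.5] t 34.525
-44 46 37 -0.0 0.0 0.4 0 ;
```

Request:
{"fn": "move_arm", "kwargs": {"commands": "-44 46 0 0 0 0 -1; -44 46 0 0 0 0 -1; -44 46 20 0 0 0 -1; -44 46 37 0 0 0 -1; -44 46 37 0 0 0 -1"}}

```text
t: 35.15
tcp_pos: [0.6417, -0.0426, 0.1382]
tool_rot: [0.916, 0.402, -0.002, -0.002]
force: [1.0, -0.0, -4.7]
finger_gap: 0.261
gripper_force: 118.9
```

Run:
```python
from h import *
path([(642.9,-45,105,-43),(642.9,-45,102,-43)])
```

```text
cur [641.7 -42.6 138.2] -42.6 q6 0.5 gap 22.2 F [ 1.  -0.  -4.7] t 35.15
-1 3 33 -0.3 0.1 0.4 0 ;
-1 3 36 -0.3 0.1 0.4 0 ;
```

Request:
{"fn": "move_arm", "kwargs": {"commands": "-1 2 12 0 0 0 -1; -1 2 20 0 0 0 -1; -1 2 27 0 0 0 -1; -1 2 34 0 0 0 -1; -1 2 36 0 0 0 -1"}}

```text
t: 35.78
tcp_pos: [0.6456, -0.0459, 0.1072]
tool_rot: [0.916, 0.402, 0.001, 0.001]
force: [-1.3, 1.5, 10.6]
finger_gap: 0.261
gripper_force: 120.9
```

Request:
{"fn": "move_arm", "kwargs": {"commands": "0 0 2 0 0 0 -1; 0 0 4 0 0 0 -1; 0 0 5 0 0 0 -1; 0 0 5 0 0 0 -1; 0 0 5 0 0 0 -1"}}

```text
t: 36.4
tcp_pos: [0.6458, -0.0458, 0.105]
tool_rot: [0.916, 0.402, 0.001, 0.001]
force: [-4.4, 3.3, 19.5]
finger_gap: 0.26
gripper_force: 122.5
```

Run:
```python
from h import *
path([(642.9,-45,180,-43)])
```

```text
cur [645.8 -45.8 105. ] -42.6 q6 0.5 gap 22.1 F [-4.4  3.3 19.5] t 36.4
-1 -2 -75 0.2 -0.1 0.4 0 ;
```

Request:
{"fn": "move_arm", "kwargs": {"commands": "0 0 2 0 0 0 -1; 0 0 4 0 0 0 -1; 0 0 4 0 0 0 -1; 0 0 4 0 0 0 -1; 0 0 4 0 0 0 -1"}}

```text
t: 37.02
tcp_pos: [0.6466, -0.0452, 0.1033]
tool_rot: [0.916, 0.401, 0.003, 0.002]
force: [-5.7, 5.5, 30.3]
finger_gap: 0.262
gripper_force: 124.5
```

Request:
{"fn": "move_arm", "kwargs": {"commands": "0 0 -40 0 0 0 -1; 0 0 -80 0 0 0 -1; 0 0 -90 0 0 0 -1; 0 0 -90 0 0 0 -1; 0 0 -90 0 0 0 -1"}}

```text
t: 37.65
tcp_pos: [0.643, -0.0457, 0.1834]
tool_rot: [0.916, 0.401, -0.002, -0.001]
force: [0.9, 0.0, -3.7]
finger_gap: 0.256
gripper_force: 119.6
```

Run:
```python
from h import *
# pad: centre (350,251); corners (400,374),(409,134),(300,129),(292,367): long axis direction
p=np.array([[400,374],[409,134],[300,129],[292,367.]]);d=(p[0]-p[1]+p[3]-p[2]);print("pad long axis deg",np.degrees(np.arctan2(d[1],d[0])))
# head toward -y (pad +x side), handle toward +y: head at pad +40
h=np.radians(np.degrees(np.arctan2(d[1],d[0])));u=np.array([np.cos(h),np.sin(h)])
c=np.array([350,251]);head=c-45*u;tcp=head+48*u;print(head,tcp)
path([(tcp[0],tcp[1],180,np.degrees(h)-90)])
S=cam("side");T=cam("top")
a=cv2.resize(S["bgr"][140:230,205:305],(600,540),interpolation=cv2.INTER_CUBIC);cv2.imwrite("pics/c1.png",a)
```

```text
pad long axis deg 92.0368575182003
[351.59940722 206.02843235] [349.89337285 253.99810451]
cur [643.  -45.7 183.4] -42.7 q6 0.5 gap 21.8 F [ 0.9  0.  -3.7] t 37.65
22 -419 5 -0.3 0.0 -44.7 0 ;
```

View pics/c1.png

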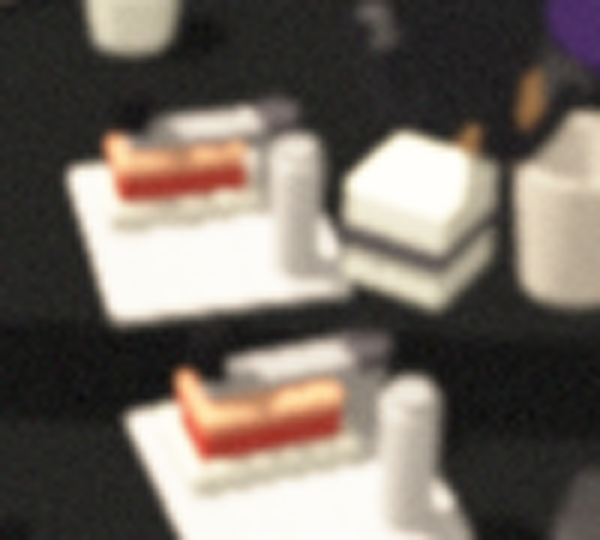

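Both caps are down on their bosses at (297,150) and (412,395), with levers shut over both inserts. Now I lay the mallet back.

Request:
{"fn": "move_arm", "kwargs": {"commands": "3 -60 0 0 0 -9 -1; 6 -120 0 0 0 -18 -1; 9 -180 0 0 0 -27 -1; 12 -240 0 0 0 -36 -1; 15 -300 0 0 0 -44.7 -1"}}

```text
t: 38.38
tcp_pos: [0.4324, 0.1694, 0.185]
tool_rot: [0.693, 0.721, -0.0, -0.0]
force: [1.6, 1.6, -3.1]
finger_gap: 0.259
gripper_force: 119.7
```

Run:
```python
from h import *
path([(350,254,100,2)])
```

```text
cur [432.4 169.4 185. ] 2.3 q6 0.09 gap 22.0 F [ 1.6  1.6 -3.1] t 38.375
88 -79 85 -0.1 -0.0 0.3 0 ;
```

Request:
{"fn": "move_arm", "kwargs": {"commands": "40 -35 0 0 0 0 -1; 80 -70 20 0 0 0 -1; 87 -78 70 0 0 0 -1; 87 -78 110 0 0 0 -1; 87 -78 140 0 0 0 -1"}}

```text
t: 39.0
tcp_pos: [0.3526, 0.2528, 0.0438]
tool_rot: [0.694, 0.72, -0.001, -0.0]
force: [0.6, -0.5, -4.5]
finger_gap: 0.263
gripper_force: 119.5
```

Run:
```python
from h import *
path([(350,254,12,2)])
```

```text
cur [352.6 252.8  43.8] 2.1 q6 0.33 gap 22.3 F [ 0.6 -0.5 -4.5] t 39.0
1 -3 32 -0.1 0.0 0.1 0 ;
```

Request:
{"fn": "move_arm", "kwargs": {"commands": "0 -2 12 0 0 0 -1; 0 -2 22 0 0 0 -1; 0 -2 28 0 0 0 -1; 0 -2 31 0 0 0 -1; 0 -2 31 0 0 0 -1"}}

```text
t: 39.62
tcp_pos: [0.3513, 0.2525, 0.015]
tool_rot: [0.694, 0.72, 0.0, 0.0]
force: [-0.6, -0.0, -3.2]
finger_gap: 0.261
gripper_force: 119.3
```

Request:
{"fn": "move_arm", "kwargs": {"commands": "0 0 2 0 0 0 -1; 0 0 4 0 0 0 -1; 0 0 4 0 0 0 -1; 0 0 4 0 0 0 -1; 0 0 4 0 0 0 -1"}}

```text
t: 40.25
tcp_pos: [0.3513, 0.2526, 0.0119]
tool_rot: [0.694, 0.72, 0.001, 0.0]
force: [-0.8, 1.9, 9.1]
finger_gap: 0.261
gripper_force: 122.0
```

On the pad. I release and rise.

Request:
{"fn": "move_arm", "kwargs": {"commands": "0 0 0 0 0 0 0.2; 0 0 0 0 0 0 0.3; 0 0 -3 0 0 0 0.3; 0 0 -40 0 0 0 0.3; 0 0 -100 0 0 0 0.3"}}

```text
t: 40.88
tcp_pos: [0.3499, 0.2519, 0.1105]
tool_rot: [0.695, 0.719, -0.002, -0.001]
force: [0.6, 0.3, 0.7]
finger_gap: 0.645
gripper_force: 0.0
```

Request:
{"fn": "move_arm", "kwargs": {"commands": "0 0 -50 0 0 0 0.3; -20 -60 -80 0 0 0 0.3; -40 -120 -80 0 0 0 0.3; -60 -180 -80 0 0 0 0.3; -60 -180 -80 0 0 0 0.3"}}

```text
t: 41.5
tcp_pos: [0.1667, 0.1837, 0.1902]
tool_rot: [0.694, 0.72, -0.003, -0.001]
force: [1.1, 1.1, -0.5]
finger_gap: 0.649
gripper_force: 0.0
```

Run:
```python
from h import *
path([])
for n in("top","side"):
    d=cam(n);H=hsv(d);print(n)
    m=(H[...,0]>8)&(H[...,0]<25)&(H[...,1]>80)&(H[...,2]>70)
    for c in blobs(m):
        r=rect(d,c,.043)
        if 250<r[0]<600 and -50<r[1]<400: print("wood/skin",r)
    m=(H[...,1]<70)&(H[...,2]>150)
    for c in blobs(m,80):
        r=rect(d,c,.059)
        if 290<r[0]<410 and 120<r[1]<400: print("head",r,cv2.contourArea(c))
# caps: same image spots tri from last
```

```text
cur [166.7 183.7 190.2] 2.1 q6 0.33 gap 55.2 F [ 1.1  1.1 -0.5] t 41.5
top
wood/skin [348.1 306.5 134.7  25.7 -88.2]
wood/skin [542.4 232.9  81.9  29.9 -18.9]
wood/skin [546.3  -2.3  79.5  44.8   7.1]
head [337.4 259.8 182.7  80.4 -87.4] 975.5
head [391.9 291.1 102.4  15.  -88.9] 125.0
side
wood/skin [546.4  -4.6  92.3  48.1 -12. ]
wood/skin [546.2 252.5  85.4  54.7  -9.4]
wood/skin [348.1 326.3 117.1  36.4 -88.3]
head [347.8 193.1 183.8 101.5 -87.7] 573.5
```

```bash
python3 -c "
from station import ticket;print(ticket.sign_off())"
```

```text
the job is handed in; nothing more can be done
None
```

I seated insert_s and insert_m, shut both levers over them and drove both pins home with the mallet, then laid it back on its pad and signed off; insert_l was absent, so its dock was left alone, and the sign-off returned no verdict.

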